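# Load and close the test kiln

## Robot

A 6-joint arm with a two-finger parallel gripper is mounted at the origin on the work surface. World frame = base frame: x ahead of the robot, y to its left, z up, the work surface at z = 0. Lengths are in mm, angles in rad, forces in N, time in s.
With the tool pointing down it reaches from about 275 to 825 mm from the base axis. Payload 5.2 kg.
Tool frame: the origin (TCP) lies between the finger pads; the fingertips stand 11 mm ahead of it and the grasp point (between the pads) lies 8 mm behind it (ctrl.tcp_to_tips is the distance from the TCP to the fingertips, in mm); z points along the fingers, y is the direction in which the jaws open and shut (so a half turn about z gives the same grasp; the last joint's range is limited). The gripper opens to 93 mm and grips with 3 to 60 N. Pads are 15 mm wide; open, the fingers measure 128 mm over their backs; the gripper's body (75 mm by 188 mm) begins 65 mm behind the grasp point.
Start: joints at [1.116, 0.259, 1.535, -0, 1.348, -0.203], TCP at [137.008, 532.666, 201.753] pointing down, gripper open.
Joint ranges: [-3.14, 3.14], [-0.91, 2.08], [0.19, 2.58], [-1.22, 4.36], [0.22, 2.71], [-3.12, 3.12]. Speed limits (rad/s): [2.57, 2.57, 3.14, 3.14, 3.14, 3.14].

## Interface

Orientations are given as a unit quaternion [x, y, z, w].
In Python, from cell import ctrl gives the robot as it stands.
- The arm moves only by the shell command python3 -m creep 'ROWS' [FORCE]. ROWS is JSON, a list of rows, each a list of 3 entries, a list of its own where there are three numbers: the shift along the world's x, y, z in cm, then the turn about the world's z in degrees, then the opening, from 0 (shut) to 1 (fully open). In form: [[[x, y, z], spin, hand], ...]. A call has 1 to 5 rows; each row shifts and turns the commanded pose from where the row before left it; what a row does not reach is not made up. A row lasts 1/12 s, in which the tool goes at most 41.7 mm and 7.16 degrees, less where a joint would pass 70% of its speed; a pose out of reach is approached as far as the arm can. A call is refused whole if a number of a shift passes 4.17 or a number of a turn 7.16, either way. A call with a gripper value outside its range is refused whole. The fingers move at their own pace and stop on an object; FORCE is the grip in N (left out, the last holds). Time passes only in rows, so rows that do not move let the fingers close. It gives the time, the measured TCP pose, the force and the opening at its end, in the units of the state.
- ctrl.get_obs(): the state, without advancing time (a new reading comes with each control period).
- ctrl.grab_frame(name): name is "scene" or "top" or "wrist"; returns (picture, depth): 480x640x3 uint8, red, green, blue; 480x640 float32, mm along the optical axis (not along the pixel's ray), 0 where there is no reading.
- ctrl.camera_params(name): a dict with "fov_y" (degrees; the focal length in pixels is half the picture's height over the tangent of half this angle, whatever the lens; pixels are square), "cx", "cy" (the principal point, pixels), "extrinsics" (4x4, takes a point from world to camera coordinates); the wrist camera has in their place "tool_from_camera" (4x4, takes a point from camera to tool coordinates, whose origin is the TCP and whose axes are the flange's). Camera axes: x right, y up, looking along -z (the intrinsics and any distortion apply to the point x, -y, -z); pixel columns grow to the right and rows downward; lengths in mm; the calibration is good to about 2 mm. A picture is of the moment at which its call begins: read the wrist's pose just before it. camera_params takes no time and is no camera call.
- ctrl.finish_job(): hands the job in, once; it reports no verdict.
Trained networks look in the newest picture that a camera, given by its name, has taken for a name from the list of things; names that differ only in an ending like _2 or _b are one class to them, and where a whole thing is asked for, a point or a joint stands for the part that bears it (a point fixed in the world has none). Each returns a list of dicts, best first, with "confidence" (0 to 1); they miss things now and then, are a little off and sometimes report something else, mostly with a low value. They report only what shows in the picture. A call takes as long as a camera call. They do not tell look-alikes from the thing itself.
- ctrl.spot_in(camera, thing): "bbox" ([left, top, width, height] as shares, 0 to 1, of the picture: columns of its width, rows of its height, round what is visible of it).
- ctrl.mark_of(camera, thing): "point" ([column, row] as shares, 0 to 1, of the picture: columns of its width, rows of its height: a listed point, or the origin of a listed thing).
The state is a dict: "time": time; "joint_positions": joint angles; "joint_velocities": joint speeds; "effort": joint torques, N m; "position": TCP position; "tcp_rot": TCP orientation; "contact_force": force on the tool from outside, world axes, zero at the start; "torque": the same for the moment, N m; "finger_gap": finger opening in mm.
Only numpy, scipy, OpenCV 4.12 (cv2) and the standard library are available. Lean on these libraries where they do the work, as an engineer would, in place of code of your own. Each camera call takes 0.05 s, during which the arm holds its last target. There are 200 camera calls.

## Task

Load the little clay house for firing: stand it upright in the middle of the kiln's shelf, set down gently rather than let fall, under the half-open lid (which does not open any wider). Then lower the lid gently by its bar, without letting it slam, until it is fully shut, and last press the lid clamp's handle all the way down. Leave the jars and other things around as they stand.

Things in the scene. Friction and masses are not known exactly. Their poses are not given: they have to be found in the camera images.
- house: little red-brown clay house (0.15 to 0.31 kg) on the round board: walls 70 mm along its x, 60 mm along its y, 40 mm high; pitched roof, ridge along its y, 64 mm up; eaves 4 mm beyond the walls at the two x sides. Its y ends are flat upright gables, flush from base to ridge, 60 mm apart: grip across these. Origin: centre of its underside, z up. Both ends look alike
- board: round wooden board, 200 mm across, 18 mm thick, fixed; the house and a low modelling tool lie on it. Origin: centre of its underside
- kiln_shelf (a point): centre of the top of the shelf (160 x 200 mm) inside the kiln, 75 mm above the table; the chamber's middle. Kiln axes: x from its front (lid bar, clamp) to its back (lid hinge), y along the front, z up. The front looks to the robot's left
- kiln: fixed steel test kiln, 260 mm along its x, 300 mm along its y, standing sideways to the robot; chamber 190 mm along x, 230 mm along y, open on top, rim 145 mm above the table. Grey control box (150 mm along x, 65 mm out, 130 mm high) on its +y side. Origin: centre of its underside; same axes as the shelf point
- lid (a joint): angle of the kiln lid (rad): 0 shut, grows as it opens; starts at 0.74 to 0.84, stops at 0.88. A stiff hinge holds it where it is left; pushing the bar down takes 1 to 3 N. The lid is a slab 260 x 300 x 40 mm, its underside at rim height when shut; open, it slopes over the chamber from the kiln's back edge, so the tool must come in tilted, its top leaning to the kiln's front
- lid_hinge (a point): point on the lid's hinge line, at rim height, 135 mm behind the shelf point (kiln +x); the hinge line runs along the kiln's y. Axes are the kiln's
- lid_bar (a point): middle of the lid's round wooden bar handle, 16 mm thick, 126 mm long along the kiln's y, 24 mm clear of the lid's front edge. Seen from the hinge line, lid shut: 297 mm to the front (-x), 20 mm up; it is 30 mm to the kiln's -y of the middle. 165 mm above the table when shut. Can be pushed down from above
- clamp (a joint): angle of the lid clamp's handle (rad): 0 pressed all the way down (level, the hold-down arm's rubber foot on the lid); 1.0 open, as it starts, the handle pointing up and away from the kiln. It stays where it is left; moving it takes about 3 N at the grip
- clamp_pivot (a point): pivot of the clamp's handle, 188 mm above the table, on the kiln's front 42 mm out from the case and 95 mm to the kiln's +y from its middle; axis along the kiln's y. Axes are the kiln's
- clamp_grip (a point): point on the axis of the clamp's black round grip (17 mm thick), which runs from 50 to 120 mm from the pivot. Seen from the pivot, handle down: 95 mm to the kiln's front (-x), 9 mm up, so 197 mm above the table. Pushed down from above, it turns about the pivot
- jar_a: glaze jar, 68 mm across, 85 mm high, on the white tray; leave alone
- jar_b: glaze jar, 60 mm across, 70 mm high, on the white tray; leave alone
- jar_c: glaze jar, 64 mm across, 62 mm high, on the white tray; leave alone
- cup: white plastic cup, 72 mm across, 85 mm high; leave alone
- bowl: small empty clay bowl, 90 mm across, 45 mm high; leave alone
- brush_pot: green pot with brushes, 76 mm across, 230 mm high with the brushes; leave alone
- modelling_tool: thin wooden modelling tool, 150 mm long, 12 mm thick, lying on the board behind the house; leave alone
There are look-alikes about, which are no part of the job. What is shaped like the house but green or turquoise is not meant.

How it is judged:
By the outcome, as a careful person would: the job done as asked, in the order asked, and still so for the second after the job is handed in, with the robot touching nothing.
It also fails if it takes over 72 s, if anything falls off the work surface, if the arm or the gripper's body presses on something with over 40 N, if the wrist force passes 120 N, or if a joint passes its speed limit or range.

## Working session

There is one attempt and no reset: what is moved stays moved. The work goes in short steps, Python scripts to look and compute and a shell command to move; the robot and the scene stay as the last step left them, time stands still between calls to the robot, and variables do not carry over. Pictures are saved under pics/ and viewed, and the job is handed in when it is done.

```bash
mkdir -p pics; ls
cat > h.py <<'E'
from cell import ctrl
import numpy as np, cv2
from scipy.spatial.transform import Rotation as R
def intr(n):
    p=ctrl.camera_params(n); f=240/np.tan(np.radians(p["fov_y"])/2); return p,f
def cam2world(n,obs=None):
    p,f=intr(n)
    if n=="wrist":
        T=np.eye(4); T[:3,:3]=R.from_quat(obs["tcp_rot"]).as_matrix(); T[:3,3]=obs["position"]
        return T@np.array(p["tool_from_camera"])
    return np.linalg.inv(np.array(p["extrinsics"]))
def px2w(n,u,v,d,obs=None):
    p,f=intr(n)
    u,v,d=map(np.asarray,(u,v,d))
    c=np.stack([(u-p["cx"])/f*d,-(v-p["cy"])/f*d,-d,np.ones_like(d*1.)],-1)
    return (c@cam2world(n,obs).T)[...,:3]
def ray_z(n,u,v,z,obs=None):
    a=px2w(n,u,v,0.,obs);b=px2w(n,u,v,1.,obs); return a+(b-a)*(z-a[2])/(b-a)[2]
def save(n,img): cv2.imwrite(f"pics/{n}.png",cv2.cvtColor(img,cv2.COLOR_RGB2BGR))
E
python3 - <<'E'
from h import *
for n in("scene","top","wrist"):
    p,_=intr(n); print(n,p)
    im,d=ctrl.grab_frame(n); save(n+"0",im); np.savez(n+"0.npz",im=im,d=d)
    for t in("house","board","kiln","kiln_shelf","lid_hinge","lid_bar","clamp_pivot","clamp_grip"):
        print(t,[(np.round(np.array(x["point"])*[640,480]).tolist(),round(x["confidence"],2)) for x in ctrl.mark_of(n,t)][:3])
print(ctrl.get_obs())
E
python3 -m creep --help
```

```text
pics
scene {'fov_y': 57.82094626058229, 'cx': 318.09171011719246, 'cy': 235.96490934808725, 'extrinsics': array([[ 5.64705661e-01, -8.25291690e-01, -1.06886368e-03,
        -3.07139266e+02],
       [ 6.60389607e-01,  4.51093934e-01,  6.00333100e-01,
        -4.60901259e+02],
       [-4.94967761e-01, -3.39717366e-01,  7.99749353e-01,
        -8.17495594e+02],
       [ 0.00000000e+00,  0.00000000e+00,  0.00000000e+00,
         1.00000000e+00]])}
house [([197.0, 246.0], 0.68), ([449.0, 359.0], 0.66), ([398.0, 426.0], 0.63)]
board [([452.0, 361.0], 0.63)]
kiln [([329.0, 267.0], 0.7)]
kiln_shelf [([331.0, 250.0], 0.78), ([450.0, 356.0], 0.36)]
lid_hinge [([385.0, 253.0], 0.81)]
lid_bar []
clamp_pivot [([290.0, 166.0], 0.68)]
clamp_grip [([271.0, 131.0], 0.51)]
top {'fov_y': 47.08555466138377, 'cx': 327.2600843178593, 'cy': 238.72709564916806, 'extrinsics': array([[ 2.64375627e-02, -9.99623728e-01,  7.31142356e-03,
        -3.64150970e+01],
       [ 9.89446548e-01,  2.72093601e-02,  1.42320690e-01,
        -5.72682265e+02],
       [-1.42466077e-01,  3.47165065e-03,  9.89793597e-01,
       
[... 1028 characters left out ...]
[ 1.11619536e+00,  2.58605537e-01,  1.53502182e+00,  5.15307645e-06,
        1.34801661e+00, -2.02820955e-01]), 'joint_velocities': array([-0.00069557,  0.00047072,  0.00056676, -0.00034054, -0.00074235,
       -0.00031117]), 'effort': array([ 2.03837503e-04, -4.37204182e+01, -2.84306860e+01,  7.19517795e-02,
        3.13312921e-02, -5.91882809e-06]), 'position': array([137.00120428, 532.65027797, 201.74098486]), 'tcp_rot': array([ 1.25558312e-01,  9.92086241e-01, -2.34709724e-05, -1.06606025e-05]), 'contact_force': array([ 0.3031713 ,  0.46525647, -0.35147648]), 'torque': array([-0.06472968,  0.0166143 , -0.02013617]), 'finger_gap': 93.09220880459068}invalid input: not JSON, or not a number
```

View pics/scene0.png

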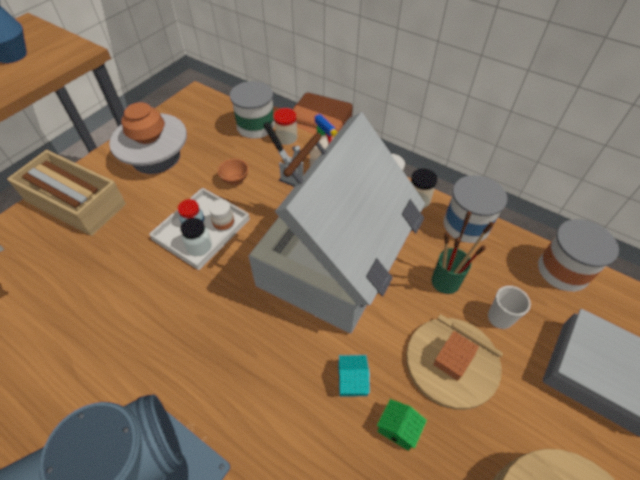

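View pics/top0.png

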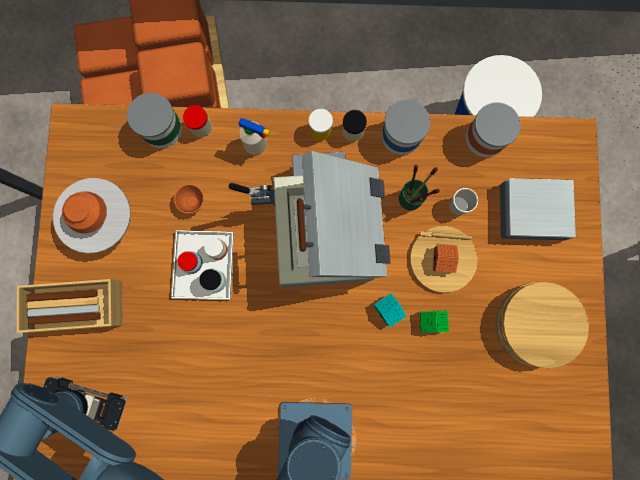

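```bash
python3 - <<'E'
from h import *
z=np.load("top0.npz");im,d=z["im"],z["d"];
vv,uu=np.mgrid[0:480,0:640]; P=px2w("top",uu,vv,d); np.save("Ptop.npy",P)
for n,(u,v,w) in dict(bar=(302,223,0),hingeclip1=(377,187,0),hingeclip2=(383,253,0),lidFL=(313,155,0),lidFR=(312,272,0),lidBR=(385,274,0),lidBL=(378,165,0),kFR=(281,283,0),kFL=(278,179,0),grip=(238,187,0),piv=(262,194,0),house=(446,259,0),board=(425,270,0),tray=(200,240,0),table=(330,350,0),box=(300,160,0)).items():
    print(n,np.round(P[v,u]))
# house: red pixels on board region
hsv=cv2.cvtColor(im,cv2.COLOR_RGB2HSV)
m=np.zeros((480,640),bool);m[235:285,425:470]=True
m&=(P[...,2]>30)&(P[...,2]<110)
q=P[m];print("house mask",m.sum(),np.round(np.percentile(q,[1,50,99],axis=0)))
c=cv2.minAreaRect(q[:,:2].astype(np.float32));print(c)
r=q[q[:,2]>q[:,2].max()-8];print("ridge",np.round(r.mean(0)),cv2.minAreaRect(r[:,:2].astype(np.float32)),q[:,2].max())
o=im[215:305,395:495];save("crop",cv2.resize(o,None,fx=6,fy=6,interpolation=cv2.INTER_CUBIC))
# shared lid plane
lm=np.zeros_like(m);lm[165:265,320:368]=True
q=P[lm&(d>0)];c0=q.mean(0);_,_,V=np.linalg.svd(q-c0,full_matrices=False);n=V[2]*np.sign(V[2][2]);print("lid plane",c0,n,"angle",np.arccos(n[2]),"yaw",np.degrees(np.arctan2(n[1],n[0])))
E
python3 -m creep '[[[0,0,2],0,1]]'
```

```text
bar [559.  40. 383.]
hingeclip1 [ 698. -152.  183.]
hingeclip2 [ 518. -169.  190.]
lidFL [729.  20. 362.]
lidFR [449.  14. 354.]
lidBR [ 463. -176.  180.]
lidBL [ 812. -171.   -0.]
kFR [434. 101. 146.]
kFL [722. 121. 146.]
grip [665. 209. 278.]
piv [667. 157. 196.]
house [ 519. -362.   74.]
board [ 491. -312.   17.]
tray [564. 358.  10.]
table [251. -38.  -6.]
box [783.  62. 132.]
house mask 675 [[ 486. -423.   31.]
 [ 525. -363.   69.]
 [ 596. -334.   85.]]
((540.0753173828125, -385.2774658203125), (112.09849548339844, 112.34205627441406), 1.5526573657989502)
ridge [ 524. -360.   87.] ((523.0162963867188, -361.0451965332031), (18.28790283203125, 45.4260139465332), 18.21477508544922) 92.68640795168312
lid plane [600.24978229 -59.85307488 292.30736405] [ 0.06841058 -0.72727547  0.6829278 ] angle 0.8190331415366148 yaw -84.62633068361639
time: 1.43
position: [136.0, 530.5, 218.3]
tcp_rot: [0.126, 0.992, -0.003, -0.001]
contact_force: [-0.7, -0.8, -0.8]
finger_gap: 92.8
```

View pics/crop.png

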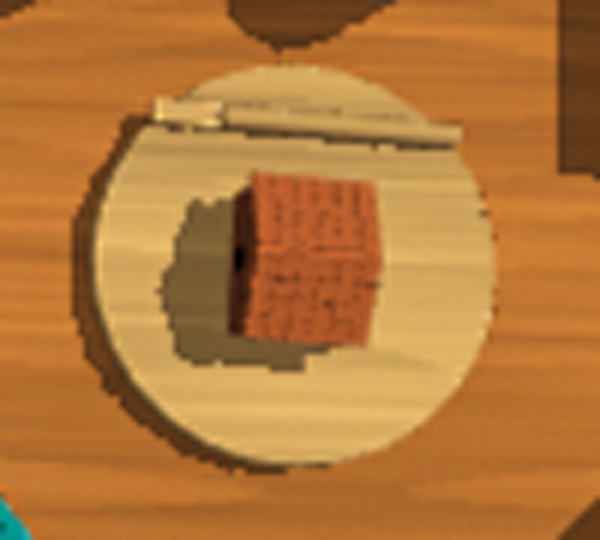

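```bash
python3 -m creep '[[[0.8,3.2,2.5],0,1],[[0.8,3.2,2.5],0,1],[[0.8,3.2,2.5],0,1],[[0.8,3.2,2.5],0,1],[[0.8,3.2,2.5],0,1]]'; python3 -m creep '[[[0.8,3.2,2.5],0,1],[[0.8,3.2,2.5],0,1],[[0.8,3.2,2.5],0,1],[[0.8,3.2,2.5],0,1],[[0.8,3.2,2.5],0,1]]';python3 -c "
from h import *
o=ctrl.get_obs();print(o['joint_positions'],o['tcp_rot'],R.from_quat(o['tcp_rot']).as_matrix()[:,2])"
```

```text
time: 1.85
position: [177.0, 693.4, 348.1]
tcp_rot: [0.126, 0.992, 0.0, 0.0]
contact_force: [1.0, 1.6, 0.4]
finger_gap: 93.1
time: 2.27
position: [197.7, 772.8, 402.8]
tcp_rot: [0.126, 0.992, 0.03, 0.003]
contact_force: [-0.3, -0.1, 0.1]
finger_gap: 93.1
[ 1.17631607  0.78963848  0.18865358  0.01118499  2.10315968 -0.13649611] [0.1256171  0.99161183 0.03025342 0.00332334] [ 0.01419162  0.05916436 -0.99814737]
```

```bash
python3 -m creep '[[[0.8,3.2,2.5],0,1],[[0.8,3.2,2.5],0,1],[[0.8,3.2,2.5],0,1],[[0.8,3.2,2.5],0,1],[[0.8,3.2,2.5],0,1]]' | sed -n 2,3p; python3 -m creep '[[[-0.8,-3.2,-2.5],0,1],[[-0.8,-3.2,-2.5],0,1],[[0,0,0],0,1]]'| sed -n 1,3p;python3 -c "
from h import *
o=ctrl.get_obs();print(o['joint_positions'],o['tcp_rot'],R.from_quat(o['tcp_rot']).as_matrix()[:,2])"
```

```text
position: [205.8, 809.3, 436.7]
tcp_rot: [0.125, 0.987, 0.104, 0.013]
time: 2.93
position: [194.5, 767.1, 395.0]
tcp_rot: [0.125, 0.988, 0.089, 0.009]
[ 1.16645993  0.59066611  0.58824646  0.03234271  1.78549754 -0.14282685] [0.12506585 0.98807617 0.08934345 0.00904266] [ 0.0402173   0.1742944  -0.98387196]
```

```bash
python3 -m creep '[[[0,0,0],7,1],[[0,0,0],7,1],[[0,0,0],7,1],[[0,0,0],7,1],[[0,0,0],7,1]]'|sed -n 2,3p; python3 -m creep '[[[0,0,0],7,1],[[0,0,0],7,1],[[0,0,0],7,1],[[0,0,0],7,1],[[0,0,0],7,1]]'|sed -n 2,3p; python3 -m creep '[[[0,0,0],7,1],[[0,0,0],7,1],[[0,0,0],7,1],[[0,0,0],7,1],[[0,0,0],7,1]]'|sed -n 2,3p; python3 -m creep '[[[0,0,0],7,1],[[0,0,0],7,1],[[0,0,0],7,1],[[0,0,0],7,1],[[0,0,0],0,1]]'|sed -n 2,3p
cat > st.py <<'E'
from h import *
o=ctrl.get_obs();M=R.from_quat(o['tcp_rot']).as_matrix();a=lambda v:np.degrees(np.arctan2(v[1],v[0])).round(1)
print("t",o['time'],"q",o['joint_positions'].round(2),"pos",o['position'].round(1),"F",o['contact_force'].round(1),"gap",round(o['finger_gap'],1))
print("tilt",np.degrees(np.arccos(-M[2,2])).round(1),"lean az",a(-M[:,2]),"jaw az",a(M[:,1]),"jaw slope",np.degrees(np.arcsin(M[2,1])).round(1),"az_x",a(M[:,0]))
E
python3 st.py
```

```text
position: [198.4, 775.8, 409.7]
tcp_rot: [-0.181, 0.978, 0.103, -0.018]
position: [198.1, 774.6, 408.3]
tcp_rot: [-0.466, 0.879, 0.091, -0.047]
position: [189.6, 751.3, 388.6]
tcp_rot: [0.708, -0.699, -0.081, 0.065]
position: [182.4, 733.8, 375.1]
tcp_rot: [0.856, -0.508, -0.067, 0.075]
t 4.6 q [ 1.11  0.84  0.19  0.19  2.25 -2.43] pos [182.4 733.8 375.1] F [ 0.5  0.4 -0.1] gap 93.1
tilt 11.5 lean az 17.3 jaw az -151.1 jaw slope 11.3 az_x -61.6
```

```bash
for i in 1; do python3 -m creep '[[[1,4,0],0,1],[[1,4,0],0,1],[[1,4,0],0,1],[[1,4,0],0,1],[[1,4,0],0,1]]'|sed -n 2,3p; done; python3 st.py
```

```text
position: [195.7, 822.1, 302.6]
tcp_rot: [0.851, -0.517, -0.087, 0.019]
t 5.0167 q [ 1.12  0.92  0.19  0.2   2.05 -2.41] pos [195.7 822.1 302.6] F [ 0.2 -0.3  0.1] gap 92.9
tilt 10.2 lean az -18.9 jaw az -152.1 jaw slope 7.0 az_x -63.0
```

```bash
python3 -m creep '[[[1,4,2],0,1],[[1,4,2],0,1],[[1,4,2],0,1],[[1,4,2],0,1],[[1,4,2],0,1]]'|sed -n 2,2p; python3 st.py;  python3 -m creep '[[[1,4,2],0,1],[[1,4,2],0,1],[[1,4,2],0,1]]'|sed -n 2,2p; python3 st.py
```

```text
position: [199.2, 873.4, 316.3]
t 5.4333 q [ 1.13  0.91  0.19  0.22  1.91 -2.39] pos [199.2 873.4 316.3] F [-0.2 -0.8 -0.1] gap 92.8
tilt 13.8 lean az -55.5 jaw az -153.0 jaw slope 1.8 az_x -63.5
position: [202.5, 905.9, 325.1]
t 5.6833 q [ 1.14  0.91  0.19  0.23  1.83 -2.38] pos [202.5 905.9 325.1] F [-0.5 -0.8  0.2] gap 92.9
tilt 17.6 lean az -67.8 jaw az -153.9 jaw slope -1.2 az_x -63.5
```

```bash
python3 -m creep '[[[0,0,0],-7,1],[[0,0,0],-7,1],[[0,0,0],-7,1],[[0,0,0],-7,1],[[0,0,0],-7,1]]'|sed -n 2,2p; python3 -m creep '[[[0,0,0],-7,1],[[1,4,2],0,1],[[1,4,2],0,1],[[1,4,2],0,1],[[1,4,2],0,1]]'|sed -n 2,2p;python3 st.py; python3 -m creep '[[[1,4,2],0,1],[[1,4,2],0,1],[[1,4,2],0,1],[[1,4,2],0,1],[[1,4,2],0,1]]'|sed -n 2,2p; python3 st.py
```

```text
position: [202.9, 906.0, 327.5]
position: [220.5, 961.4, 343.6]
t 6.5167 q [ 1.23  0.9   0.19  0.01  1.64 -1.64] pos [220.5 961.4 343.6] F [-0.5 -0.2  0.5] gap 93.0
tilt 23.6 lean az -107.7 jaw az 164.3 jaw slope -0.9 az_x -105.3
position: [238.6, 1014.6, 364.1]
t 6.9333 q [ 1.22  0.91  0.19  0.03  1.48 -1.65] pos [ 238.6 1014.6  364.1] F [0.1 0.1 0.5] gap 93.2
tilt 32.4 lean az -106.4 jaw az 164.5 jaw slope -0.6 az_x -105.2
```

```bash
python3 -m creep '[[[1,4,2],0,1],[[1,4,2],0,1],[[1,4,2],0,1],[[1,4,2],0,1],[[0,0,0],0,1]]'|sed -n 2,2p; python3 st.py
python3 - <<'E'
from h import *
from scipy.optimize import least_squares
P=np.load("Ptop.npy");im=np.load("top0.npz")["im"]
for n,l in {"scene":[("shelf",331,250,75),("hinge",385,253,145),("piv",290,166,188)],"top":[("hinge",370,222,145),("piv",258,194,188),("house",442,259,18),("board",442,259,0)]}.items():
    for t,u,v,z in l: print(n,t,ray_z(n,u,v,z).round(1))
# rim points: z 135..155 near the kiln
m=(abs(P[...,2]-146)<6); m[:,:265]=0;m[:,330:]=0;m[:140]=0;m[300:]=0
q=P[m];print("rim",len(q),np.percentile(q,[1,50,99],axis=0).round(1),cv2.minAreaRect(q[:,:2].astype(np.float32)))
# lid top surface outline
lm=np.zeros_like(m);lm[165:265,320:368]=True
A=P[lm];c0=A.mean(0);n=np.linalg.svd(A-c0,full_matrices=False)[2][2]
w=np.zeros_like(m);w[140:290,285:395]=True
s=w&(abs((P-c0)@n)<4);n*=np.sign(n[2])
az=np.arctan2(n[1],n[0]);ex=np.array([np.cos(az),np.sin(az)]);ey=np.array([-ex[1],ex[0]])
q=P[s];print("lid surf",s.sum(),"yaw",np.degrees(az),"th",np.arccos(n[2]))
b=q[:,:2]@ey;print("lid y range",np.percentile(b,[.5,99.5]).round(1),"mid",np.percentile(b,[.5,99.5]).mean())
a=q@np.r_[ex*n[2],-np.hypot(n[0],n[1])]; print("along-slope range",np.percentile(a,[.5,99.5]),np.ptp(np.percentile(a,[.5,99.5])))
# hinge x from plane: underside plane = top -40; at z=145
# (p-c0).n=-40 with z=145 -> solve ex-coordinate
nh=np.hypot(n[0],n[1]); x=(-40-(145-c0[2])*n[2])/nh + c0[:2]@ex
ym=np.percentile(b,[.5,99.5]).mean()
h=ex*x+ey*ym;print("hinge",h,"shelf",h-135*ex)
E
```

```text
position: [252.0, 1056.1, 378.9]
t 7.35 q [ 1.22  0.93  0.19  0.05  1.35 -1.65] pos [ 252.  1056.1  378.9] F [ 0.7  0.1 -0.9] gap 92.9
tilt 39.2 lean az -105.8 jaw az 164.6 jaw slope -0.4 az_x -105.1
scene shelf [585.1  -9.4  75. ]
scene hinge [ 603.4 -137.4  145. ]
scene piv [669.4 168.3 188. ]
top hinge [ 608.3 -137.1  145. ]
top piv [668.8 169.2 188. ]
top house [ 525.4 -362.7   18. ]
top board [ 527.5 -366.5    0. ]
rim 1810 [[437.1 -17.  140.2]
 [576.8  97.2 145. ]
 [730.8 147.1 151.3]] ((586.1377563476562, 80.13841247558594), (330.83465576171875, 134.1126708984375), 16.1336727142334)
lid surf 645 yaw -86.8303777599381 th 1.2878429537036318
lid y range [425.5 879.3] mid 652.4087455148602
along-slope range [-271.05005859   55.99713542] 327.04719400955315
hinge [656.66495954 -58.8087484 ] shelf [649.20052173  75.9847313 ]
```

```bash
cat > kiln.py <<'E'
from h import *
from scipy.optimize import least_squares
D=np.load("top0.npz")["d"];P=np.load("Ptop.npy")
lm=np.zeros((480,640),bool);lm[165:265,320:368]=True;lm&=D>0
A=P[lm];c0=np.median(A,0)
for _ in range(3):
    n=np.linalg.svd(A-A.mean(0),full_matrices=False)[2][2];r=(A-A.mean(0))@n;A=A[abs(r)<5]
n*=np.sign(n[2]);c0=A.mean(0)
w=np.zeros_like(lm);w[140:290,285:395]=True
s=w&(D>0)&(abs((P-c0)@n)<5)
az=np.arctan2(n[1],n[0]);ex=np.array([np.cos(az),np.sin(az)]);ey=np.array([-ex[1],ex[0]])
q=P[s];b=q[:,:2]@ey;yr=np.percentile(b,[.5,99.5])
nh=np.hypot(n[0],n[1]);x=(-40-(145-c0[2])*n[2])/nh+c0[:2]@ex
h=ex*x+ey*yr.mean()
print(s.sum(),len(A),"yaw",np.degrees(az),"th",np.arccos(n[2]),"lid width",np.ptp(yr),"hinge",h,"shelf",h-135*ex)
# joint fit of yaw, shelf xy
def res(p):
    x,y,a=p;e=np.array([np.cos(a),np.sin(a)]);f=np.array([-e[1],e[0]]);S=np.array([x,y])
    L=[(135,0,604,-137.4),(135,0,608.3,-137.1),(-172,95,669.4,168.3),(-172,95,668.8,169.2),(0,0,585.1,-9.4)]
    return np.concatenate([[*(S+e*i+f*j-[u,v])] for i,j,u,v in L]+[[(a-az)*300/2],(S+135*e-h)])
o=least_squares(res,[585,-10,az],loss="soft_l1",f_scale=4);print(o.x[:2],np.degrees(o.x[2]),res(o.x).round(1))
E
python3 kiln.py
python3 -m creep '[[[0,-4,1],0,1],[[0,-4,1],0,1],[[0,-4,1],0,1],[[0,-4,1],0,1],[[0,-4,1],0,1]]'|sed -n 2,2p; python3 st.py
```

```text
7886 4758 yaw -84.62212354299861 th 0.8189668987001993 lid width 296.4902314649824 hinge [ 604.78713792 -142.7550646 ] shelf [592.1344126   -8.34930378]
[591.14238931  -8.24586891] -84.43383005474776 [ 0.2 -5.2 -4.1 -5.5 -0.4  3.9  0.2  3.   6.   1.2  0.5 -0.6  0.1]
position: [251.7, 871.8, 427.4]
t 7.7667 q [ 1.12  0.44  0.95  0.12  1.08 -1.78] pos [251.7 871.8 427.4] F [0.5 0.4 1.4] gap 93.1
tilt 39.2 lean az -105.8 jaw az 164.7 jaw slope -0.4 az_x -104.9
```

```bash
python3 -m creep '[[[1,-4,1],-2.5,1],[[1,-4,1],-2.5,1],[[1,-4,1],-2.5,1],[[1,-4,1],-2.5,1],[[1,-4,1],-2.5,1]]'|sed -n 2,2p; python3 -m creep '[[[1,-4,0],-2.5,1],[[1,-4,0],-2.5,1],[[1,-4,0],-2.5,1],[[1,-4,0],-2.5,1],[[1,-4,0],-2.5,1]]'|sed -n 2,2p; python3 -m creep '[[[1,-4,0],-2.5,1],[[1,-4,0],-2.5,1],[[1,-4,0],-2.5,1],[[1,-4,0],-2.5,1],[[1,-4,0],-2.5,1]]'|sed -n 2,2p; python3 st.py
```

```text
position: [301.1, 675.0, 477.1]
position: [350.7, 475.2, 476.4]
position: [400.3, 275.4, 476.4]
t 9.0167 q [ 0.1  -0.4   1.69  0.35  1.26 -2.13] pos [400.3 275.4 476.4] F [ 0.2 -0.6 -0.7] gap 93.3
tilt 39.3 lean az -143.6 jaw az 127.2 jaw slope -0.6 az_x -142.3
```

```bash
python3 -m creep '[[[1,-4,0],-2.5,1],[[1,-4,0],-2.5,1],[[1,-4,0],-2.5,1],[[1,-4,0],-2.5,1],[[1,-4,0],-2.5,1]]'|sed -n 2,2p; python3 -m creep '[[[1,-4,0],-2.5,1],[[1,-4,0],-2.5,1],[[1,-4,0],-2.5,1],[[0,-4,0],-2.5,1],[[0,-4,0],-2.5,1]]'|sed -n 2,2p; python3 -m creep '[[[0,-4,-2],-2.5,1],[[0,-4,-3],-2.5,1],[[0,-4,-4],-2.5,1],[[0,-4,-4],-2.5,1],[[0,-4,-4],-2.5,1]]'|sed -n 2,2p; python3 -m creep '[[[0,-3.6,-1],0,1],[[0,0,0],0,1]]'|sed -n 2,2p; python3 st.py
python3 - <<'E'
from h import *
o=ctrl.get_obs();im,d=ctrl.grab_frame("wrist");save("w1",im);np.savez("w1.npz",im=im,d=d,pos=o["position"],q=o["tcp_rot"])
for t in("house","board"):print(t,[(np.round(np.array(x["point"])*[640,480]).tolist(),round(x["confidence"],2)) for x in ctrl.mark_of("wrist",t)][:3])
E
```

```text
position: [450.6, 74.5, 476.0]
position: [480.3, -126.0, 475.3]
position: [480.1, -285.4, 342.2]
position: [479.4, -323.9, 328.8]
t 10.4333 q [-1.21 -0.05  1.78  0.67  1.21 -2.95] pos [ 479.4 -323.9  328.8] F [ 0.6 -0.6  0.2] gap 93.1
tilt 38.8 lean az 178.8 jaw az 89.4 jaw slope -0.5 az_x 179.8
house [([288.0, 33.0], 0.91)]
board []
```

View pics/w1.png

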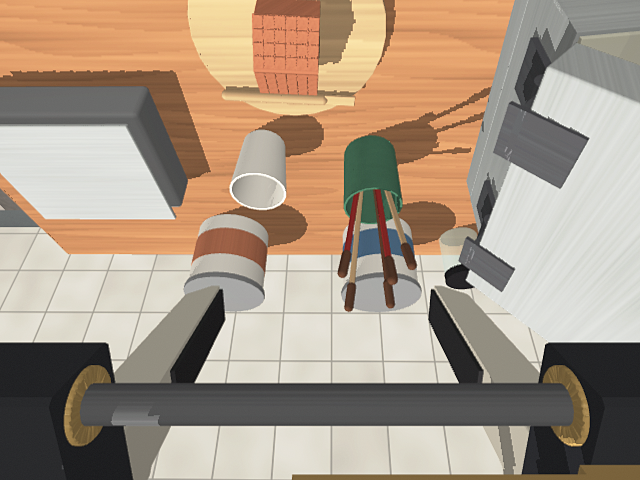

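Run:
```python
from h import *
w=np.load("w1.npz");d=w["d"];im=w["im"];o={"position":w["pos"],"tcp_rot":w["q"]}
print(ray_z("wrist",288,33,18.,o).round(1))
vv,uu=np.mgrid[0:480,0:640];P=px2w("wrist",uu,vv,d,o)
m=np.zeros(d.shape,bool);m[0:100,230:340]=True;m&=d>0
hsv=cv2.cvtColor(im,cv2.COLOR_RGB2HSV);
m&=(hsv[...,1]>110)&((hsv[...,0]<10)|(hsv[...,0]>172))&(P[...,2]>24)&(P[...,2]<100)
q=P[m];print(m.sum(),np.percentile(q,[1,50,99],axis=0).round(1))
r=q[q[:,2]>60];print("roof",np.percentile(r,[1,50,99],axis=0).round(1))
f=q[(q[:,2]>26)&(q[:,2]<52)];print("wall",len(f),np.percentile(f,[1,50,99],axis=0).round(1),"slope x/y",np.polyfit(f[:,1],f[:,0],1))
b=P[(d>0)&(abs(P[...,2]-18)<5)&(hsv[...,1]<140)&(vv<110)&(uu>170)&(uu<400)];print("board z",b[:,2].mean() if len(b) else 0)
```

```text
[ 524.5 -366.9   18. ]
4206 [[ 485.  -393.9   25.6]
 [ 507.1 -364.3   68.3]
 [ 563.5 -334.8   81.8]]
roof [[ 485.6 -394.2   60.3]
 [ 515.4 -364.7   71.7]
 [ 563.6 -335.    81.9]]
wall 711 [[ 488.6 -392.2   26.3]
 [ 490.5 -363.2   37.7]
 [ 492.5 -334.5   47.9]] slope x/y [5.39396928e-02 5.10095632e+02]
board z 17.79792934211982
```

```bash
python3 -m creep '[[[2,-1.1,-2],-2.5,1],[[2,-1,-3.4],0,1],[[1,-1,-4],0,1],[[0,-0.9,-4],0,1],[[0,0,-4],0,1]]'|sed -n 2,2p; python3 -m creep '[[[0,0,-4],0,1],[[0,0,0],0,1]]'|sed -n 2,2p; python3 st.py
python3 - <<'E'
from h import *
o=ctrl.get_obs();im,d=ctrl.grab_frame("wrist");save("w2",im);np.savez("w2.npz",im=im,d=d,pos=o["position"],q=o["tcp_rot"])
vv,uu=np.mgrid[0:480,0:640];P=px2w("wrist",uu,vv,d,o)
hsv=cv2.cvtColor(im,cv2.COLOR_RGB2HSV)
m=(d>0)&(hsv[...,1]>110)&((hsv[...,0]<10)|(hsv[...,0]>172))&(P[...,2]>24)&(P[...,2]<100)&(abs(P[...,0]-525)<60)&(abs(P[...,1]+364)<50)
q=P[m];print(m.sum(),np.percentile(q,[1,50,99],axis=0).round(1))
f=q[(q[:,2]>26)&(q[:,2]<52)];print("wall",len(f),np.polyfit(f[:,1],f[:,0],1))
E
```

```text
position: [536.6, -357.3, 165.1]
position: [544.0, -352.2, 132.0]
t 11.1667 q [-1.06  0.26  1.92  0.81  0.76 -3.12] pos [ 544.  -352.2  132. ] F [ 0.   1.  -0.2] gap 93.1
tilt 36.2 lean az 176.8 jaw az 86.4 jaw slope 0.3 az_x 176.1
8702 [[ 484.8 -393.3   24.8]
 [ 494.1 -360.1   63.3]
 [ 561.9 -334.7   81.2]]
wall 2606 [5.30924446e-02 5.09770129e+02]
```

View pics/w2.png

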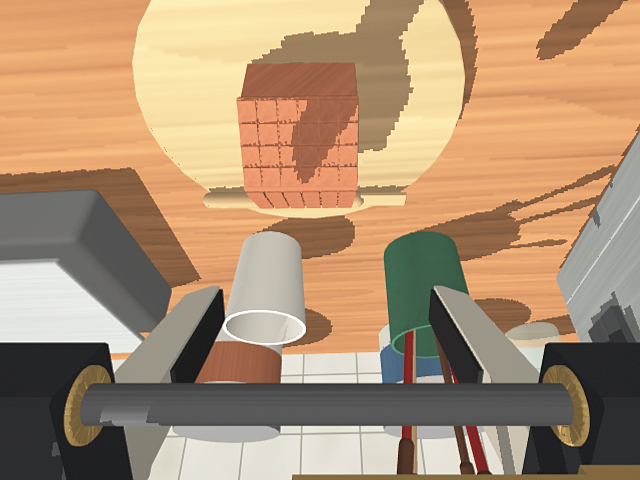

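```bash
cat > kin.py <<'E'
from h import *
from scipy.optimize import least_squares
r=np.radians
# q, pos, (tilt, lean az, az_x)
Dt=[([1.116195,.258606,1.535022,0,1.348017,-.202821],[137.0,532.65,201.74]),
([1.17631607,.78963848,.18865358,.01118499,2.10315968,-.13649611],[197.7,772.8,402.8]),
([1.16645993,.59066611,.58824646,.03234271,1.78549754,-.14282685],[194.5,767.1,395.0]),
([1.11,.84,.19,.19,2.25,-2.43],[182.4,733.8,375.1]),([1.14,.91,.19,.23,1.83,-2.38],[202.5,905.9,325.1]),
([1.22,.93,.19,.05,1.35,-1.65],[252,1056.1,378.9]),([1.12,.44,.95,.12,1.08,-1.78],[251.7,871.8,427.4]),
([.1,-.4,1.69,.35,1.26,-2.13],[400.3,275.4,476.4]),([-1.21,-.05,1.78,.67,1.21,-2.95],[479.4,-323.9,328.8]),
([-1.06,.26,1.92,.81,.76,-3.12],[544,-352.2,132])]
E_=[None]*3+[(11.5,17.3,-61.6),(17.6,-67.8,-63.5),(39.2,-105.8,-105.1),(39.2,-105.8,-104.9),(39.3,-143.6,-142.3),(38.8,178.8,179.8),(36.2,176.8,176.1)]
ry=lambda a:R.from_euler('y',a);rz=lambda a:R.from_euler('z',a)
def fk(p,q,s4,s6):
    a,d,h,L1,e,L2,Lt,c=p
    A=rz(q[0]);x=A.apply([a,d,h]);A=A*ry(q[1]);x=x+A.apply([0,0,L1]);A=A*ry(q[2]);x=x+A.apply([e,0,L2])
    A=A*rz(s4*q[3])*ry(q[4]);x=x+A.apply([0,0,Lt]);return x,A*rz(s6*q[5]+c)
def axis(E):return np.array([np.sin(r(E[0]))*np.cos(r(E[1])),np.sin(r(E[0]))*np.sin(r(E[1])),np.cos(r(E[0]))])
def fit(s4,s6):
    def res(p):
        o=[]
        for (q,x),E in zip(Dt,E_):
            X,M=fk(p,q,s4,s6);o+=list(X-x)
            if E: 
                m=M.as_matrix();o+=list(200*(-m[:,2]-axis(E)));t=np.arctan2(m[1,0],m[0,0])-r(E[2]);o.append(200*np.sin(t/2))
        return o
    best=min((least_squares(res,[0,110,400,400,0,400,250,c],loss="soft_l1",f_scale=5) for c in(0,1.57,3.14,-1.57)),key=lambda z:z.cost)
    return best
def model():
    import os,pickle
    if os.path.exists("kin.pkl"):return pickle.load(open("kin.pkl","rb"))
    B=min(((fit(a,b),a,b) for a in(1,-1) for b in(1,-1)),key=lambda z:z[0].cost);print(B[0].cost,B[0].fun.round(1))
    m=(B[0].x,B[1],B[2]);pickle.dump(m,open("kin.pkl","wb"));return m
lo=np.array([-3.14,-.91,.19,-1.22,.22,-3.12]);hi=np.array([3.14,2.08,2.58,4.36,2.71,3.12])
def ik(m,pos,tilt,lean,off,q0):
    """off: az_x minus lean az, deg (0: lean along tool x)"""
    z=-axis((tilt,lean));yj=np.array([-np.sin(r(lean+off)),np.cos(r(lean+off)),0])*-1 if False else None
    xx=np.array([np.cos(r(lean+off)),np.sin(r(lean+off)),0]);xx=xx-z*(xx@z);xx/=np.linalg.norm(xx);M=R.from_matrix(np.stack([xx,np.cross(z,xx),z],1))
    f=lambda q:np.r_[(lambda X,A:np.r_[X-pos,300*(A.inv()*M).as_rotvec()])(*fk(m[0],q,m[1],m[2]))]
    s=least_squares(f,np.clip(q0,lo-.0+1e-3,hi-1e-3),bounds=(lo-2*np.array([0,0,0,0,0,1]),hi+2*np.array([0,0,0,0,0,1])));return s.x,abs(s.fun).max()
E
python3 - <<'E'
from kin import *
m=model();print(m)
q0=[-1.0,.26,1.9,.7,.8,-2.8]
for lean,off in((176.9,0),(182,0),(187,0),(-3,0),(176.9,180),(-3,180)):
    for t in(39,36,30):
        b=min((ik(m,[529.5,-364.5,52],t,lean,off,q) for q in(q0,[-.6,.5,1.5,0,1,0],[-.5,.8,1,-.5,1.2,.5])),key=lambda z:z[1]);print("house",lean,off,t,b[0].round(2),round(b[1],1))
g=np.array([591,-8,115])
for off in(0,180):
  for t in (39,):
    b=min((ik(m,g+[0,-5,-6],t,95.5,off,q) for q in([0,.3,1.5,-.5,1.,0],[0.3,.3,1.5,.5,1.2,0],[0,.3,1.5,-.5,1.,3],[0,.3,1.5,.5,1.,-3])),key=lambda z:z[1]);print("kiln",off,b[0].round(2),round(b[1],1))
E
```

```text
48.279483976373896 [ 0.4 -1.3 -1.4  1.1 -0.   3.3  1.1  0.1  2.1 -3.   1.7 -1.6  1.2  1.1
 -0.3  0.6 -1.1 -1.8  0.1  0.6  1.5  0.4 -0.1 -2.4  0.1 -3.9  0.8  1.5
  1.4 -0.3  3.5  0.6 -1.8 -0.7  0.6  0.3  0.2 -0.3  1.3  2.1  0.7 -0.6
  0.2 -0.4 -0.7 -0.6 -0.5  0.2 -0.2  0.1 -0.7 -0.3 -0.7  1.5 -0.7  0.9
 -0.5  0.8]
(array([  -6.36913788,  109.81544586,  223.90326933,  535.26027865,
         62.49569798,  431.68742433,  384.66679056, -878.07295539]), 1, 1)
house 176.9 0 39 [-1.13  0.4   2.02  1.09  0.67 -3.52] 0.0
house 176.9 0 36 [-1.1   0.39  1.99  0.97  0.66 -3.38] 0.0
house 176.9 0 30 [-1.04  0.39  1.91  0.73  0.67 -3.1 ] 0.0
house 182 0 39 [-1.15  0.42  1.98  1.03  0.75 -3.55] 0.0
house 182 0 36 [-1.12  0.41  1.95  0.93  0.73 -3.43] 0.0
house 182 0 30 [-1.05  0.41  1.88  0.72  0.73 -3.18] 0.0
house 187 0 39 [-1.16  0.45  1.94  0.98  0.82 -3.58] 0.0
house 187 0 36 [-1.13  0.43  1.91  0.89  0.8  -3.47] 0.0
house 187 0 30 [-1.07  0.42  1.85  0.71  0.79 -3.25] 0.0
house -3 0 39 [-0.58  1.01  0.8  -0.35  1.93  1.01] 0.0
house -3 0 36 [-0.59  0.96  0.85 -0.32  1.87  1.02] 0.0
house -3 0 30 [-0.61  0.88  0.96 -0.27  1.74  1.02] 0.0
house 176.9 180 39 [-1.13  0.4   2.02  1.09  0.67 -0.38] 0.0
house 176.9 180 36 [-1.1   0.39  1.99  0.97  0.66 -0.24] 0.0
house 176.9 180 30 [-1.04  0.39  1.91  0.73  0.67  0.04] 0.0
house -3 180 39 [-0.58  1.01  0.8  -0.35  1.93 -2.13] 0.0
house -3 180 36 [-0.59  0.96  0.85 -0.32  1.87 -2.12] 0.0
house -3 180 30 [-0.61  0.88  0.96 -0.27  1.74 -2.12] 0.0
kiln 0 [ 0.2   0.53  1.58 -0.73  1.22  0.43] 0.0
kiln 180 [ 0.2   0.53  1.58 -0.73  1.22  3.58] 0.0
```

Run:
```python
from h import *
D=np.load("top0.npz")["d"];P=np.load("Ptop.npy");vv,uu=np.mgrid[0:480,0:640]
for n,(a,b,c,e) in dict(brush=(395,165,443,215),cup=(448,185,482,218),tool=(418,230,475,242)).items():
    m=(D>0)&(uu>a)&(uu<c)&(vv>b)&(vv<e)&(P[...,2]>(12 if n!="tool" else 24));q=P[m]
    print(n,np.percentile(q,[2,50,98],axis=0).round(0).tolist())
    if n=="brush":
        for h in range(60,260,30):
            s=q[(q[:,2]>h)&(q[:,2]<h+30)]
            if len(s):print(h,len(s),np.percentile(s[:,:2],[2,98],axis=0).round(0).tolist())
# wrist w2: points x 560..760, y -480..-250 (occluders), z
w=np.load("w2.npz");o={"position":w["pos"],"tcp_rot":w["q"]};Q=px2w("wrist",uu,vv,w["d"],o)
m=(w["d"]>0)&(vv<345)&(Q[...,0]>590)&(Q[...,0]<800)&(Q[...,1]>-480)&(Q[...,1]<-230)&(Q[...,2]>20);q=Q[m]
for y in range(-480,-230,25):
    s=q[(q[:,1]>=y)&(q[:,1]<y+25)]
    if len(s):print("y",y,"x",np.percentile(s[:,0],[2,98]).round(0),"z",np.percentile(s[:,2],98).round(0))
```

```text
brush [[663.0, -307.0, 14.0], [717.0, -273.0, 87.0], [747.0, -234.0, 226.0]]
60 153 [[673.0, -304.0], [745.0, -234.0]]
90 124 [[673.0, -307.0], [744.0, -232.0]]
120 33 [[674.0, -300.0], [739.0, -244.0]]
150 45 [[669.0, -305.0], [744.0, -239.0]]
180 75 [[673.0, -313.0], [749.0, -231.0]]
210 48 [[655.0, -314.0], [750.0, -250.0]]
cup [[659.0, -449.0, 14.0], [699.0, -427.0, 60.0], [726.0, -383.0, 89.0]]
tool [[582.0, -445.0, 24.0], [596.0, -375.0, 28.0], [606.0, -302.0, 36.0]]
y -455 x [591. 722.] z 85.0
y -430 x [591. 726.] z 85.0
y -405 x [660. 723.] z 85.0
y -380 x [598. 600.] z 30.0
y -355 x [593. 602.] z 31.0
y -330 x [594. 713.] z 94.0
y -305 x [597. 731.] z 96.0
y -280 x [673. 745.] z 86.0
y -255 x [676. 696.] z 61.0
```

```bash
python3 -m creep '[[[-1.5,-1.2,0],0,1],[[0,0,0],0,1]]' >/dev/null; python3 st.py;  python3 -m creep '[[[0,0,-1],0,1],[[0,0,0],0,1]]' >/dev/null; python3 st.py
```

```text
t 11.3833 q [-1.1   0.25  1.91  0.79  0.79 -3.12] pos [ 532.  -369.5  142.8] F [0.  0.3 0. ] gap 92.8
tilt 36.2 lean az 175.8 jaw az 86.0 jaw slope -0.2 az_x 176.2
t 11.55 q [-1.09  0.27  1.91  0.79  0.77 -3.12] pos [ 533.7 -366.7  132.3] F [ 0.  -0.2  0.1] gap 93.0
tilt 35.7 lean az 176.1 jaw az 85.9 jaw slope 0.1 az_x 175.8
```

```bash
python3 -m creep '[[[-0.3,-0.2,-1.2],0,1],[[-0.2,-0.3,-1.2],0,1],[[0,0,0],0,1]]' >/dev/null; python3 st.py;  python3 -m creep '[[[-0.2,-0.3,-1.2],0,1],[[0,0,0],0,1]]' >/dev/null; python3 st.py
```

```text
t 11.8 q [-1.08  0.3   1.91  0.79  0.75 -3.12] pos [ 533.3 -370.3  111.9] F [ 0.3  0.4 -1. ] gap 92.8
tilt 34.6 lean az 176.3 jaw az 85.5 jaw slope 0.5 az_x 175.2
t 11.9667 q [-1.08  0.32  1.91  0.79  0.73 -3.12] pos [ 533.9 -373.3  103.2] F [0.2 0.6 0.3] gap 93.1
tilt 34.1 lean az 176.2 jaw az 85.3 jaw slope 0.6 az_x 174.9
```

```bash
python3 -m creep '[[[-0.4,0.6,-0.3],0,1],[[0,0,0],0,1]]' >/dev/null; python3 st.py;  python3 -m creep '[[[-0.3,0,-1.2],0,1],[[-0.3,0,-1.2],0,1],[[0,0,0],0,1]]' >/dev/null; python3 st.py
```

```text
t 12.1333 q [-1.07  0.31  1.93  0.79  0.73 -3.12] pos [ 530.6 -365.8  102.4] F [ 0.8 -0.4 -1.2] gap 92.4
tilt 33.9 lean az 176.3 jaw az 85.3 jaw slope 0.7 az_x 174.9
t 12.3833 q [-1.06  0.34  1.93  0.79  0.7  -3.12] pos [ 529.9 -366.1   84.2] F [-0.3 -0.8 -0.4] gap 92.7
tilt 32.9 lean az 176.2 jaw az 84.9 jaw slope 0.8 az_x 174.3
```

```bash
python3 -m creep '[[[-0.3,0,-1.2],0,1],[[-0.3,0,-1.2],0,1],[[-0.2,0.1,-1.1],0,1],[[0,0,0],0,1]]' >/dev/null; python3 st.py
```

```text
t 12.7167 q [-1.05  0.38  1.94  0.79  0.66 -3.12] pos [ 529.5 -364.5   58.5] F [-0.2 -0.5 -0.5] gap 92.8
tilt 31.5 lean az 176.2 jaw az 84.4 jaw slope 1.1 az_x 173.7
```

```bash
python3 -m creep '[[[-0.1,0,-0.5],0,1],[[0,0,0],0,0.7],[[0,0,0],0,0.5],[[0,0,0],0,0.5],[[0,0,0],0,0.5]]' 25 >/dev/null; python3 st.py; python3 -m creep '[[[0,0,0],0,0.5],[[0,0,0],0,0.5],[[0,0,0.5],0,0.5],[[0,0,1],0,0.5],[[0,0,1],0,0.5]]' >/dev/null; python3 st.py
```

```text
t 13.1333 q [-1.05  0.38  1.94  0.79  0.65 -3.12] pos [ 530.1 -365.9   57.4] F [ 0.9 -0.1 -0.1] gap 70.9
tilt 31.5 lean az 175.9 jaw az 84.3 jaw slope 1.0 az_x 173.7
t 13.55 q [-1.05  0.34  1.92  0.74  0.7  -3.05] pos [ 529.4 -365.    81.6] F [ 0.1  0.4 -1.4] gap 59.7
tilt 31.4 lean az 176.0 jaw az 84.3 jaw slope 1.1 az_x 173.6
```

```bash
python3 - <<'E'
from kin import *
m=model();q=np.array([-1.05,.34,1.92,.74,.7,-3.05])
S=np.array([591.1,-8.2]);e=np.array([np.cos(r(-84.5)),np.sin(r(-84.5))])
W=[([529,-365,280],176),([540,-330,480],150),([560,-100,480],110),([577,50,480],96),([577,141,480],96)]
for kx,base in((-150,300),(-150,200),(-55,165),(0,95),(0,76)):
    W.append(([*(S+kx*e),base+39],96))
for p,l in W:
    q,er=ik(m,p,31.4,l,-2.4,q);M=fk(m[0],q,m[1],m[2])
    a,d,h,L1,E,L2,Lt,c=m[0];A=rz(q[0]);x=A.apply([a,d,h]);A=A*ry(q[1]);x1=x+A.apply([0,0,L1]);A=A*ry(q[2]);x2=x1+A.apply([E,0,0]);x3=x2+A.apply([0,0,L2])
    print(np.round(p),l,q.round(2),round(er,1),"elbow",x1.round(),"fore",x2.round(),"wrist",x3.round())
E
python3 -m creep '[[[0,0,3],0,0.5],[[0,0,4],0,0.5],[[0,0,4],0,0.5],[[0,0,4],0,0.5],[[0,0,4],0,0.5]]' >/dev/null; python3 st.py; python3 -c "
from h import *
im,d=ctrl.grab_frame('wrist');save('w3',im)"
```

```text
[ 529 -365  280] 176 [-1.05  0.12  1.65  0.51  1.1  -2.67] 0.0 elbow [124.   5. 755.] fore [118.  16. 694.] wrist [ 329. -351.  608.]
[ 540 -330  480] 150 [-0.82 -0.02  1.33  0.16  1.3  -1.82] 0.0 elbow [ 70.  86. 759.] fore [ 81.  75. 699.] wrist [ 366. -230.  808.]
[ 560 -100  480] 110 [-0.04  0.11  1.19 -0.5   1.6  -0.42] 0.0 elbow [ 59. 107. 756.] fore [ 75. 107. 695.] wrist [491.  88. 808.]
[577  50 480] 96 [ 0.24  0.34  0.91 -0.58  1.92 -0.01] 0.0 elbow [139. 147. 729.] fore [159. 152. 670.] wrist [556. 249. 808.]
[577 141 480] 96 [ 0.38  0.43  0.77 -0.59  2.03  0.08] 0.0 elbow [161. 183. 710.] fore [182. 191. 652.] wrist [556. 340. 808.]
[577. 141. 339.] 96 [ 0.38  0.41  1.12 -0.53  1.74  0.26] 0.0 elbow [153. 179. 714.] fore [155. 180. 652.] wrist [556. 340. 667.]
[577. 141. 239.] 96 [ 0.38  0.45  1.29 -0.53  1.56  0.37] 0.0 elbow [171. 187. 705.] fore [161. 183. 643.] wrist [556. 340. 567.]
[586.  47. 204.] 96 [ 0.23  0.42  1.44 -0.55  1.39  0.3 ] 0.0 elbow [179. 155. 714.] fore [162. 151. 654.] wrist [565. 246. 532.]
[591.  -8. 134.] 96 [ 0.14  0.45  1.56 -0.59  1.21  0.32] 0.0 elbow [211. 141. 705.] fore [184. 137. 648.] wrist [570. 191. 462.]
[591.  -8. 115.] 96 [ 0.14  0.48  1.58 -0.6   1.18  0.34] 0.0 elbow [221. 142. 700.] fore [192. 138. 645.] wrist [570. 191. 443.]
t 13.9667 q [-1.05  0.12  1.67  0.51  1.08 -2.7 ] pos [ 529.  -365.   273.6] F [ 1.  -0.3 -1. ] gap 60.2
tilt 31.4 lean az 175.9 jaw az 84.3 jaw slope 1.0 az_x 173.6
```

View pics/w3.png

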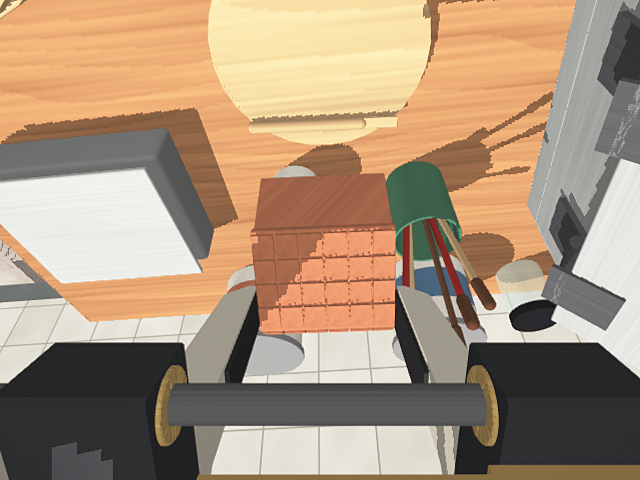

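```bash
python3 -m creep '[[[0.2,0.2,4.1],-4,0.5],[[0.2,0.2,4.1],-5,0.5],[[0.2,0.2,4.1],-5,0.5],[[0.2,1,4.1],-5,0.5],[[0.3,2,4.1],-5,0.5]]' >/dev/null; python3 st.py; python3 -m creep '[[[0.3,3,0.5],-5,0.5],[[0.3,4,0],-5,0.5],[[0.3,4,0],-5,0.5],[[0.3,4,0],-5,0.5],[[0.3,4,0],-5,0.5]]' >/dev/null; python3 st.py; python3 -m creep '[[[0.3,4,0],-5,0.5],[[0.3,4,0],-5,0.5],[[0.3,4,0],-5,0.5],[[0.3,4,0],-5,0.5],[[0.3,4,0],-5,0.5]]' >/dev/null; python3 st.py
```

```text
t 14.4333 q [-0.84 -0.02  1.34  0.18  1.3  -1.88] pos [ 539.6 -332.5  474.6] F [ 1.3  0.5 -1.9] gap 59.7
tilt 31.5 lean az 151.4 jaw az 59.8 jaw slope 1.0 az_x 149.2
t 14.85 q [-0.29 -0.03  1.34 -0.3   1.37 -0.96] pos [ 553.3 -164.3  476.5] F [ 1.2  0.2 -2.6] gap 59.8
tilt 31.1 lean az 129.8 jaw az 38.2 jaw slope 1.0 az_x 127.6
t 15.2667 q [ 0.21  0.24  1.04 -0.56  1.79 -0.16] pos [568.3  34.  476.3] F [ 1.2 -1.2 -2.3] gap 59.6
tilt 31.1 lean az 105.2 jaw az 13.6 jaw slope 1.0 az_x 103.0
```

```bash
python3 -m creep '[[[0.3,4,0],-4,0.5],[[0.3,4,0],-4,0.5],[[0.3,3.4,-1],0,0.5],[[0,0,-4],0,0.5],[[0,0,-4],0,0.5]]' >/dev/null; python3 -m creep '[[[0,0,-4],0,0.5],[[0,0,-4],0,0.5],[[0,0,-4],0,0.5],[[0,0,0],0,0.5]]' >/dev/null; python3 st.py
python3 - <<'E'
from h import *
o=ctrl.get_obs();im,d=ctrl.grab_frame("wrist");save("w4",im);np.savez("w4.npz",im=im,d=d,pos=o["position"],q=o["tcp_rot"])
for t in("kiln_shelf","lid_hinge","clamp_pivot","lid_bar"):print(t,[(np.round(np.array(x["point"])*[640,480]).tolist(),round(x["confidence"],2)) for x in ctrl.mark_of("wrist",t)][:3])
im,d=ctrl.grab_frame("scene");save("s4",im)
E
```

```text
t 16.0167 q [ 0.38  0.44  1.27 -0.52  1.59  0.31] pos [573.3 144.5 256.2] F [-1.4 -0.4 -2.9] gap 59.7
tilt 31.1 lean az 95.7 jaw az 5.8 jaw slope -0.1 az_x 95.8
kiln_shelf []
lid_hinge [([329.0, 351.0], 0.77), ([315.0, 342.0], 0.65)]
clamp_pivot [([499.0, 172.0], 0.6)]
lid_bar []
```

View pics/w4.png

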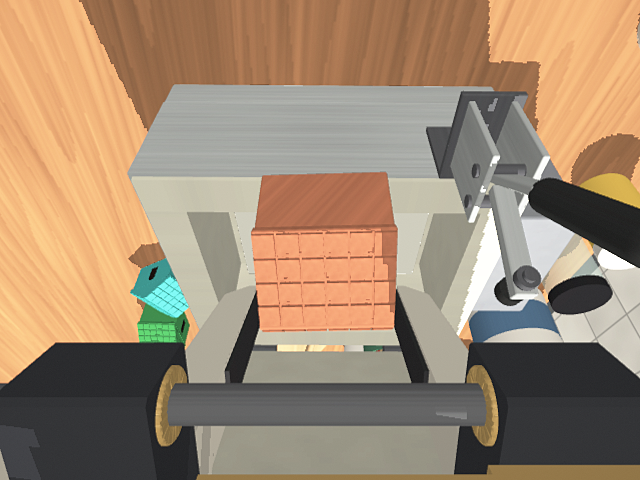

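View pics/s4.png

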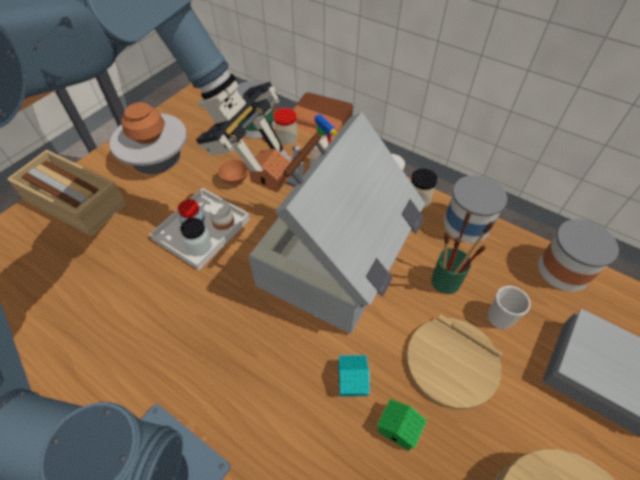

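Run:
```python
from h import *
w=np.load("w4.npz");d=w["d"];o={"position":w["pos"],"tcp_rot":w["q"]};vv,uu=np.mgrid[0:480,0:640];Q=px2w("wrist",uu,vv,d,o)
for n,(u,v) in dict(foot=(527,277),armmid=(512,235),link=(515,183),grip=(590,215),gripend=(545,190),gripfar=(635,232),rimFL=(160,190),rimL=(185,250),hinge=(329,351)).items():print(n,Q[v,u].round(0))
S=np.array([591.1,-8.2]);a=np.radians(-84.5);e=np.array([np.cos(a),np.sin(a)]);f=np.array([-e[1],e[0]])
K=np.stack([(Q[...,:2]-S)@e,(Q[...,:2]-S)@f,Q[...,2]],-1)
m=(d>0)&(abs(K[...,2]-145)<4)&(vv<340)&(abs(K[...,0])<150)&(abs(K[...,1])<170)
q=K[m];print(len(q),"rim z",q[:,2].mean())
# outer front edge x by y bin
for y in range(-140,60,25):
    s=q[(q[:,1]>y)&(q[:,1]<y+25)]
    if len(s)>10:print(y,"x min/max",np.percentile(s[:,0],[1,99]).round(1))
for x in range(-130,40,25):
    s=q[(q[:,0]>x)&(q[:,0]<x+25)]
    if len(s)>10:print("x",x,"y:",np.percentile(s[:,1],[1,99]).round(1),"inner left",np.percentile(s[s[:,1]<0][:,1],99).round(1),"inner right",np.percentile(s[s[:,1]>0][:,1],1).round(1) if (s[:,1]>0).any() else None)
m=(d>0)&(abs(K[...,2]-75)<5)&(vv<345)&(abs(K[...,0])<100)&(abs(K[...,1])<125);q=K[m];print("shelf",len(q),np.percentile(q,[1,99],axis=0).round(1) if len(q) else 0)
```

```text
foot [671. 158. 252.]
armmid [672. 157. 224.]
link [662. 188. 218.]
grip [659. 217. 269.]
gripend [662. 202. 238.]
gripfar [659. 228. 287.]
rimFL [454.  96. 144.]
rimL [462.  27. 145.]
hinge [ 605. -135.  153.]
16068 rim z 144.72790127565955
-140 x min/max [-128.6   64.6]
-115 x min/max [-130.3   29.9]
-90 x min/max [-129.9  112.8]
-65 x min/max [-130.2  113.7]
-40 x min/max [-130.8  114.3]
-15 x min/max [ 94.1 113.9]
10 x min/max [ 93.6 113.3]
35 x min/max [-130.1  112.7]
x -130 y: [-143.    99.3] inner left -52.5 inner right 43.0
x -105 y: [-143.6  129.9] inner left -57.7 inner right 48.8
x -80 y: [-143.9  141.7] inner left -112.2 inner right 117.2
x -55 y: [-143.9  148.8] inner left -112.2 inner right 117.3
x -30 y: [-144.2  149. ] inner left -112.1 inner right 117.3
x -5 y: [-143.8  149.2] inner left -112.2 inner right 117.4
x 20 y: [-143.9  148.9] inner left -112.2 inner right 117.3
shelf 2972 [[ -25.1 -112.6   70.3]
 [  95.9  117.9   79.7]]
```

```bash
python3 -m creep '[[[0.5,-2.8,0],0,0.5],[[0.4,-2.8,0],0,0.5],[[0.5,-2.7,0],0,0.5],[[0.1,-1.5,-2.5],0,0.5],[[0.2,-1.5,-2.5],0,0.5]]' >/dev/null; python3 st.py; python3 -m creep '[[[0.1,-1.5,-2.1],0,0.5],[[0.1,-1.5,-2.1],0,0.5],[[0.2,-1.5,-2.1],0,0.5],[[0,0,0],0,0.5]]' >/dev/null; python3 st.py; python3 -c "
from h import *
im,d=ctrl.grab_frame('wrist');save('w5',im)"
```

```text
t 16.7333 q [ 0.2   0.4   1.43 -0.55  1.38  0.23] pos [597.8  31.3 220.6] F [-0.2  0.6 -3.4] gap 59.4
tilt 31.0 lean az 98.3 jaw az 5.8 jaw slope 1.5 az_x 94.9
t 17.0667 q [ 0.12  0.44  1.55 -0.58  1.22  0.25] pos [598.2 -15.3 151.4] F [-0.5 -0.7 -3. ] gap 59.5
tilt 31.1 lean az 96.9 jaw az 5.7 jaw slope 0.8 az_x 95.2
```

View pics/w5.png

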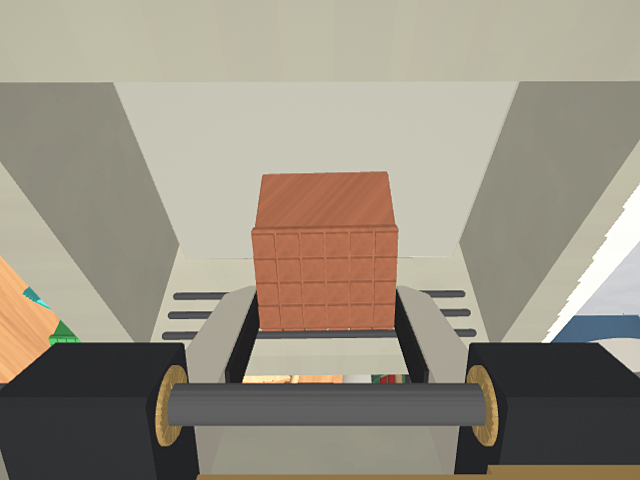

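```bash
python3 -m creep '[[[-0.2,0.1,-1],0,0.5],[[-0.2,0.1,-1],0,0.5],[[0,0,-0.8],0,0.5],[[0,0,-0.3],0,0.5],[[0,0,0],0,0.5]]' >/dev/null; python3 st.py;  python3 -m creep '[[[0,0,-0.2],0,0.5],[[0,0,-0.2],0,0.5],[[0,0,0],0,0.5]]' >/dev/null; python3 st.py
```

```text
t 17.5333 q [ 0.13  0.46  1.59 -0.6   1.17  0.29] pos [594.8 -10.1 121.5] F [-0.4 -0.3 -3. ] gap 59.6
tilt 31.0 lean az 97.3 jaw az 5.9 jaw slope 0.9 az_x 95.4
t 17.7833 q [ 0.13  0.47  1.59 -0.6   1.16  0.3 ] pos [595.3 -10.6 118.2] F [-0.9 -0.6 -2.4] gap 59.3
tilt 31.0 lean az 97.4 jaw az 5.8 jaw slope 0.9 az_x 95.3
```

```bash
python3 -m creep '[[[0,-0.2,-0.1],0,0.5],[[0,0,-0.1],0,0.5],[[0,0,0],0,0.5]]' >/dev/null; python3 st.py|head -1;  python3 -m creep '[[[0,0,-0.1],0,0.5],[[0,0,0],0,0.5]]' >/dev/null; python3 st.py|head -1;  python3 -m creep '[[[0,0,-0.1],0,0.5],[[0,0,0],0,0.5]]' >/dev/null; python3 st.py|head -1
```

```text
t 18.0333 q [ 0.13  0.47  1.59 -0.6   1.15  0.3 ] pos [595.4 -12.9 116.5] F [ 0.3 -0.7 -1.7] gap 59.9
t 18.2 q [ 0.13  0.47  1.59 -0.6   1.15  0.3 ] pos [595.6 -12.7 116. ] F [-0.8  0.7  1.4] gap 59.8
t 18.3667 q [ 0.13  0.47  1.59 -0.6   1.15  0.3 ] pos [595.8 -12.5 115.5] F [-1.2  2.5  5.1] gap 59.4
```

```bash
python3 -m creep '[[[0,0,0],0,0.66],[[0,0,0],0,0.7],[[0,0,0],0,0.8],[[0,0,0],0,0.9],[[0,0,0],0,0.9]]' >/dev/null; python3 -m creep '[[[0,0,0],0,0.9]]' >/dev/null; python3 st.py; python3 -c "
from h import *
im,d=ctrl.grab_frame('wrist');save('w6',im)"
```

```text
t 18.8667 q [ 0.13  0.47  1.6  -0.6   1.15  0.3 ] pos [595.1 -12.9 114.2] F [-0.4  0.9 -0.2] gap 82.9
tilt 31.0 lean az 97.3 jaw az 5.8 jaw slope 0.9 az_x 95.2
```

View pics/w6.png

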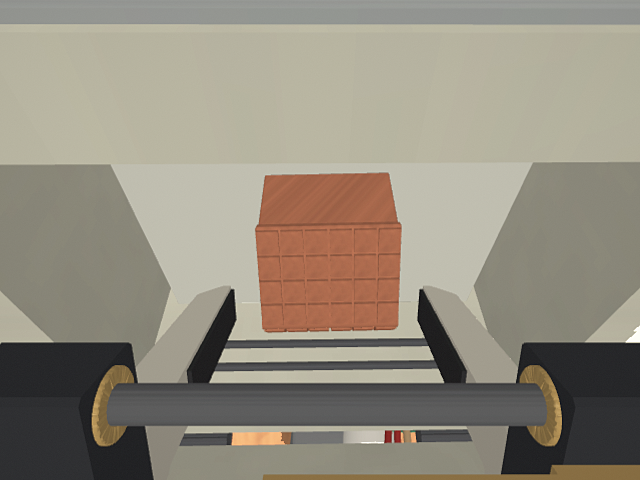

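```bash
python3 -m creep '[[[-0.1,0.8,1.3],0,0.9],[[-0.1,1.2,2],0,0.9],[[-0.1,1.5,2.6],0,0.9],[[-0.1,1.5,2.6],0,0.9],[[-0.2,1.7,2.8],0,0.9]]' >/dev/null; python3 -m creep '[[[-0.2,1.5,2.2],0,0.9],[[-0.4,2.8,0],0,0.9],[[-0.4,2.8,0],0,0.9],[[-0.4,2.8,0],0,0.9],[[0,0,0],0,0.9]]' >/dev/null; python3 st.py
python3 - <<'E'
from h import *
o=ctrl.get_obs();im,d=ctrl.grab_frame("wrist");save("w7",im)
vv,uu=np.mgrid[0:480,0:640];Q=px2w("wrist",uu,vv,d,o)
S=np.array([593.6,-7.5]);a=np.radians(-84.5);e=np.array([np.cos(a),np.sin(a)]);f=np.array([-e[1],e[0]])
K=np.stack([(Q[...,:2]-S)@e,(Q[...,:2]-S)@f,Q[...,2]],-1);hsv=cv2.cvtColor(im,cv2.COLOR_RGB2HSV)
m=(d>0)&(hsv[...,1]>90)&((hsv[...,0]<12)|(hsv[...,0]>172))&(abs(K[...,0])<90)&(abs(K[...,1])<100)&(K[...,2]>78)&(K[...,2]<150)
q=K[m];print(m.sum(),np.percentile(q,[1,50,99],axis=0).round(1))
f_=q[(q[:,2]<108)];print(np.polyfit(f_[:,1],f_[:,0],1) if len(f_)>20 else len(f_))
E
```

```text
t 19.75 q [ 0.4   0.45  1.28 -0.52  1.57  0.34] pos [574.6 157.8 248.8] F [-0.3  0.5  0.4] gap 83.6
tilt 30.9 lean az 97.6 jaw az 6.0 jaw slope 0.9 az_x 95.5
3947 [[-39.8 -27.2  91. ]
 [-26.5   2.  124.1]
 [ 28.2  30.6 138.6]]
[-2.00870245e-02 -3.44813983e+01]
```

View pics/w7.png

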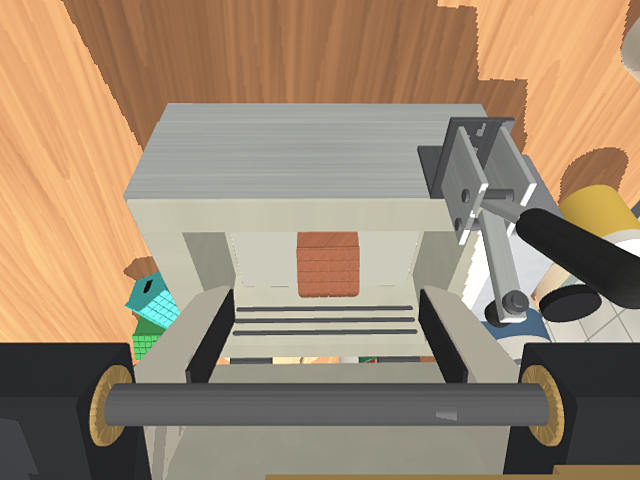

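```bash
cat > plan.py <<'E'
from kin import *
m=model();S=np.array([593.6,-7.5]);a=r(-84.5);e=np.array([np.cos(a),np.sin(a)]);f=np.array([-e[1],e[0]])
def bar(th,y=-30):
    x=135-297*np.cos(th)+20*np.sin(th);z=145+297*np.sin(th)+20*np.cos(th);return np.r_[S+x*e+y*f,z]
def grip(th,s=95):
    x=-172-s*np.cos(th)+9*np.sin(th);z=188+s*np.sin(th)+9*np.cos(th);return np.r_[S+x*e+95*f,z]
def tcp(p,rad,t,lean):return p+[0,0,rad]+11*axis((t,lean))
E
python3 - <<'E'
from plan import *
for lean in(180,150,205,270):
    q=np.array([.3,.4,1.3,.3,1.4,-1.2])
    for n,p,rad in[("b",bar(.82),8),("b",bar(.4),8),("b",bar(0),8),("g",grip(1.),9),("g",grip(0),9)]:
        x=tcp(p,rad,30.9,lean);q,er=ik(m,x,30.9,lean,-2,q);print(lean,n,p.round(),x.round(),q.round(2),round(er,1))
E
```

```text
180 b [559.  42. 376.] [553.  42. 393.] [-0.19 -0.17  1.66  0.11  1.12 -1.75] 0.0
180 b [551. 120. 279.] [546. 120. 297.] [ 0.03 -0.11  1.84 -0.02  0.87 -1.5 ] 0.0
180 b [548. 151. 165.] [543. 151. 182.] [ 0.12  0.01  2.02 -0.11  0.58 -1.34] 0.0
180 g [667. 216. 273.] [662. 216. 291.] [ 0.22  0.17  1.56 -0.14  0.89 -1.25] 0.0
180 g [663. 267. 197.] [657. 267. 215.] [ 0.32  0.26  1.63 -0.24  0.75 -1.08] 0.0
150 b [559.  42. 376.] [554.  45. 393.] [ 0.09 -0.06  1.57 -0.32  1.2  -0.87] 0.0
150 b [551. 120. 279.] [546. 123. 297.] [ 0.28  0.02  1.71 -0.44  1.06 -0.58] 0.0
150 b [548. 151. 165.] [543. 154. 182.] [ 0.35  0.15  1.86 -0.55  0.84 -0.34] 0.0
150 g [667. 216. 273.] [663. 219. 291.] [ 0.39  0.3   1.39 -0.46  1.14 -0.49] 0.0
150 g [663. 267. 197.] [658. 270. 215.] [ 0.47  0.4   1.44 -0.52  1.05 -0.34] 0.0
205 b [559.  42. 376.] [554.  40. 393.] [-0.41 -0.13  1.63  0.41  1.29 -2.42] 0.0
205 b [551. 120. 279.] [546. 117. 297.] [-0.21 -0.11  1.84  0.38  1.   -2.32] 0.0
205 b [548. 151. 165.] [543. 148. 182.] [-0.12 -0.    2.03  0.44  0.69 -2.38] 0.0
205 g [667. 216. 273.] [662. 214. 291.] [ 0.04  0.15  1.59  0.25  0.92 -2.03] 0.0
205 g [663. 267. 197.] [657. 265. 215.] [ 0.15  0.22  1.68  0.22  0.73 -1.95] 0.0
270 b [559.  42. 376.] [559.  37. 393.] [-0.47  0.27  1.2   0.5   1.9  -3.46] 0.0
270 b [551. 120. 279.] [551. 114. 297.] [-0.35  0.25  1.45  0.5   1.64 -3.47] 0.0
270 b [548. 151. 165.] [548. 145. 182.] [-0.3   0.32  1.63  0.52  1.39 -3.55] 0.0
270 g [667. 216. 273.] [667. 211. 291.] [-0.15  0.46  1.16  0.53  1.6  -3.25] 0.0
270 g [663. 267. 197.] [663. 262. 215.] [-0.07  0.49  1.28  0.54  1.43 -3.27] 0.0
```

```bash
python3 -m creep '[[[0,0,4],0,0.9],[[0,0,4],0,0.5],[[0,0,4],7,0],[[0,0,4],7,0],[[0,0,2],7,0]]' >/dev/null; python3 -m creep '[[[0,0,0],7,0],[[0,-0.5,0],7,0],[[0,-1,0],7,0],[[0,-1,0],7,0],[[0,-1,0],7,0]]' >/dev/null; python3 -m creep '[[[-0.4,-1.5,0],7,0],[[-0.4,-1.5,0],7,0],[[-0.4,-1.5,0],7,0],[[-0.4,-1.5,0],7,0],[[0,0,0],4,0]]' >/dev/null;  python3 st.py
python3 - <<'E'
from h import *
im,d=ctrl.grab_frame("wrist");save("w8",im)
E
```

```text
t 21.05 q [-0.13 -0.14  1.56  0.07  1.2  -1.68] pos [560.7  65.8 428.4] F [ 0.  -0.3 -0.5] gap 0.3
tilt 30.7 lean az -179.9 jaw az 88.8 jaw slope 0.8 az_x 178.3
```

View pics/w8.png

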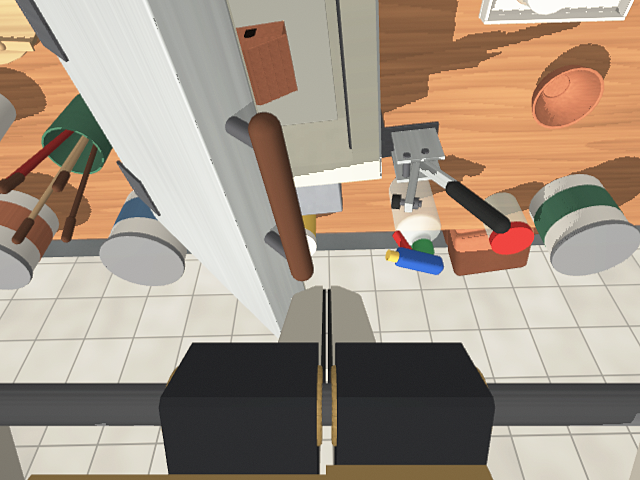

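Run:
```python
from plan import *
o=ctrl.get_obs();im,d=ctrl.grab_frame("wrist")
for u,v in((268,140),(280,190),(290,230)):
    x=px2w("wrist",u,v,float(d[v,u]),o);k=[(x[:2]-S)@e,(x[:2]-S)@f,x[2]];print(x.round(1),np.round(k,1))
for th in(.82,.7,.6,.5,.4,.3,.2,.1,.05,0):
    print(th,tcp(bar(th),8,30.8,181).round(1))
```

```text
[504.3  39.5 383.9] [-55.3 -84.4 383.9]
[535.5  41.8 383.2] [-54.6 -53.1 383.2]
[565.6  44.4 383.6] [-54.4 -22.9 383.6]
0.82 [553.   42.3 393.2]
0.7 [550.5  68.4 369.1]
0.6 [548.6  87.9 346.7]
0.5 [547.  105.  322.4]
0.4 [545.6 119.7 296.5]
0.3 [544.4 131.7 269.3]
0.2 [543.5 140.9 241.1]
0.1 [542.9 147.3 212. ]
0.05 [542.7 149.4 197.3]
0 [542.6 150.8 182.4]
```

```bash
python3 -m creep '[[[-0.3,-0.7,-0.8],0,0],[[-0.3,-0.7,-0.8],0,0],[[-0.2,-0.7,-0.8],0,0],[[0,0,-0.5],0,0],[[0,0,0],0,0]]' >/dev/null;  python3 st.py; python3 -m creep '[[[0,0.3,-0.5],0,0],[[0,0.6,-0.6],0,0],[[-0.1,0.9,-0.8],0,0],[[0,0.9,-0.8],0,0],[[0,0,0],0,0]]' >/dev/null;  python3 st.py
python3 - <<'E'
from h import *
im,d=ctrl.grab_frame("wrist");save("w9",im)
E
```

```text
t 21.5667 q [-0.18 -0.16  1.64  0.1   1.14 -1.74] pos [553.1  47.7 397.3] F [-0.  -0.1  0.5] gap 0.4
tilt 30.4 lean az -179.8 jaw az 88.6 jaw slope 1.0 az_x 178.0
t 21.9833 q [-0.1  -0.15  1.69  0.06  1.07 -1.66] pos [551.7  77.  369.9] F [ 0.5  0.  -0.8] gap 0.9
tilt 30.4 lean az -179.5 jaw az 88.8 jaw slope 1.0 az_x 178.2
```

View pics/w9.png

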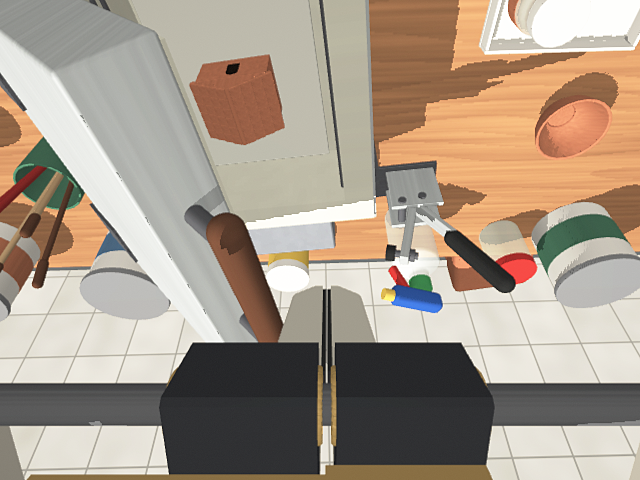

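```bash
python3 -m creep '[[[0,0,2],0,0],[[0,0,1.7],0,0],[[0,-1.7,0],0,0],[[0,-1.7,0],0,0],[[0,0,0],0,0]]' >/dev/null;  python3 st.py|head -1; python3 -m creep '[[[0,0,-0.6],0,0],[[0,0,-0.6],0,0],[[0,0,-0.3],0,0],[[0,0,0],0,0]]' >/dev/null;  python3 st.py|head -1
```

```text
t 22.45 q [-0.21 -0.17  1.62  0.11  1.17 -1.76] pos [553.3  38.9 410.1] F [-0.   0.9 -0.7] gap 0.4
t 22.7833 q [-0.2  -0.16  1.65  0.12  1.13 -1.77] pos [552.   41.7 392.3] F [ 0.   0.1 -1.1] gap 0.8
```

```bash
python3 -m creep '[[[0,0,-0.5],0,0],[[0,0,0],0,0]]' >/dev/null;  python3 st.py|head -1; python3 -m creep '[[[0,0.2,-0.5],0,0],[[0,0.4,-0.6],0,0],[[0,0.5,-0.7],0,0]]' >/dev/null;  python3 st.py|head -1;python3 - <<'E'
from h import *
im,d=ctrl.grab_frame("wrist");save("w10",im)
E
```

```text
t 22.95 q [-0.2  -0.16  1.66  0.12  1.12 -1.77] pos [552.3  41.4 388. ] F [-0.2  0.2 -1. ] gap 0.3
t 23.2 q [-0.17 -0.16  1.7   0.1   1.07 -1.74] pos [552.8  52.1 370.8] F [-0.8 -0.1  1.8] gap 0.5
```

View pics/w10.png

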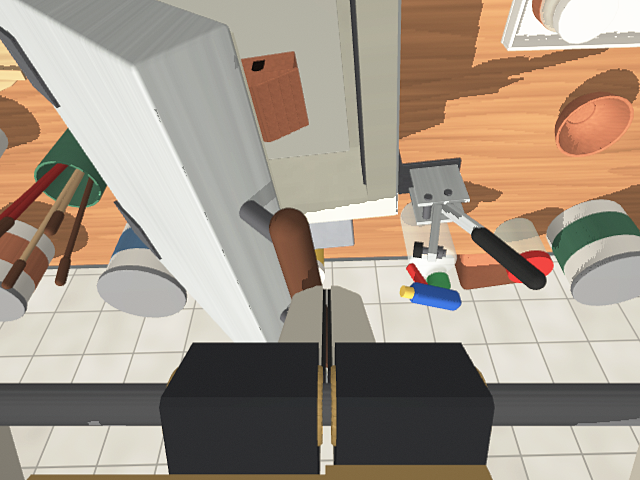

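```bash
cat > lidang.py <<'E'
from plan import *
o=ctrl.get_obs();im,d=ctrl.grab_frame("wrist")
vv,uu=np.mgrid[0:480,0:640];Q=px2w("wrist",uu,vv,d,o);hsv=cv2.cvtColor(im,cv2.COLOR_RGB2HSV)
K=np.stack([(Q[...,:2]-S)@e,(Q[...,:2]-S)@f,Q[...,2]],-1)
m=(d>0)&(vv<345)&(hsv[...,0]<15)&(hsv[...,1]>110)&(K[...,1]>-95)&(K[...,1]<35)&(K[...,0]<-20)&(K[...,0]>-185)&(K[...,2]>150)
q=K[m]; g=q[q[:,2]>np.percentile(q[:,2],90)];c=np.median(g,0);print(m.sum(),"bar top",c.round(1))
# lid angle from bar centre
from scipy.optimize import minimize_scalar
fn=lambda t:(135-297*np.cos(t)+20*np.sin(t)-c[0])**2+(145+297*np.sin(t)+20*np.cos(t)+8-c[2])**2
s=minimize_scalar(fn,bounds=(-.05,.9),method="bounded");print("lid",round(s.x,3),"resid",round(s.fun**.5,1))
z=-R.from_quat(o['tcp_rot']).as_matrix()[:,2];tip=o["position"]-11*z;k=[(tip[:2]-S)@e,(tip[:2]-S)@f,tip[2]];print("tip",np.round(k,1),"F",o["contact_force"].round(1))
E
python3 lidang.py
```

```text
2858 bar top [-53.9 -74.2 383.1]
lid 0.816 resid 0.0
tip [-64.2 -29.5 360. ] F [ 0.6  4.1 -0.3]
```

```bash
python3 -m creep '[[[0,0.5,0.5],0,0],[[0,0,1.5],0,0],[[0,-0.6,1],0,0],[[0,-1.4,0],0,0],[[0,0,0],0,0]]' >/dev/null;  python3 lidang.py; for k in 1 ; do python3 -m creep '[[[0,0,-0.4],0,0],[[0,0,0],0,0]]' >/dev/null;  python3 st.py|head -1; done; python3 -m creep '[[[0,0,-0.4],0,0],[[0,0,0],0,0]]' >/dev/null;  python3 st.py|head -1
```

```text
3889 bar top [-53.9 -55.7 383.2]
lid 0.816 resid 0.1
tip [-46.3 -30.6 393. ] F [-0.8  0.5 -0. ]
t 23.9333 q [-0.21 -0.16  1.65  0.12  1.14 -1.78] pos [552.1  37.3 395.8] F [-0.5  0.5 -0.1] gap 0.6
t 24.1 q [-0.21 -0.16  1.66  0.12  1.13 -1.78] pos [552.2  37.4 391.7] F [-0.2 -0.3 -0.6] gap 0.7
```

```bash
python3 -m creep '[[[0,0,-0.4],0,0],[[0,0,0],0,0]]' >/dev/null;  python3 lidang.py;  python3 -m creep '[[[0,0,-0.4],0,0],[[0,0,0],0,0]]' >/dev/null;  python3 lidang.py;python3 -m creep '[[[0,0,-0.4],0,0],[[0,0,0],0,0]]' >/dev/null;  python3 lidang.py
```

```text
3445 bar top [-53.8 -63.2 383.1]
lid 0.816 resid 0.0
tip [-47.9 -31.3 378.5] F [ 0.1  0.2 -0.2]
3350 bar top [-54.1 -66.5 383.1]
lid 0.816 resid 0.2
tip [-47.7 -31.2 374.8] F [ 0.2 -0.8 -0.1]
3213 bar top [-53.9 -68.2 383.1]
lid 0.816 resid 0.0
tip [-47.7 -31.2 370.8] F [-0.2  0.4 -0.5]
```

Run:
```python
from h import *
im,d=ctrl.grab_frame("wrist");save("w11",im[150:420,150:500].repeat(2,0).repeat(2,1))
print(d[280:300:4,300:360:6].round(0))
im,d=ctrl.grab_frame("scene");save("s11",im[50:300,150:450].repeat(2,0).repeat(2,1))
```

```text
[[238. 242. 247. 252. 198. 191. 191. 190. 193. 198.]
 [241. 243. 250. 255. 203. 195. 193. 193. 195. 200.]
 [242. 247. 178. 177. 262. 197. 178. 178. 198. 203.]
 [174. 174. 174. 174. 176. 178. 174. 174. 174. 174.]
 [171. 171. 169. 170. 174. 174. 171. 170. 170. 170.]]
```

View pics/w11.png

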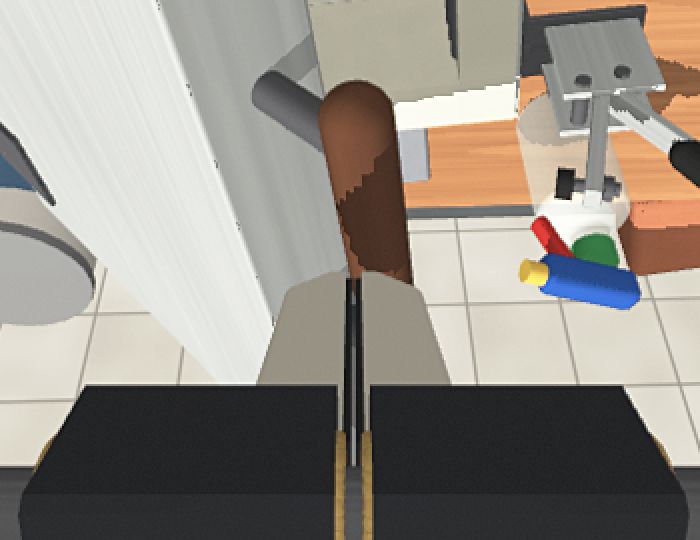

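View pics/s11.png

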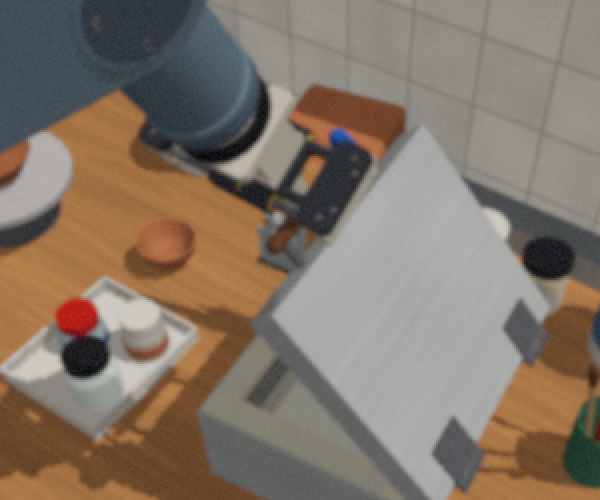

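Run:
```python
from plan import *
print("tips",ctrl.tcp_to_tips)
o=ctrl.get_obs();im,d=ctrl.grab_frame("wrist");p,F=intr("wrist");T=np.array(p["tool_from_camera"])
for v in(284,286,288,290,294,300,310,330):
    for u in(300,312,320,340,350):
        c=np.array([(u-p["cx"])/F*d[v,u],-(v-p["cy"])/F*d[v,u],-d[v,u],1]);t=T@c;x=px2w("wrist",u,v,float(d[v,u]),o)
        print(v,u,"tool",t[:3].round(0),"kiln",np.round([(x[:2]-S)@e,(x[:2]-S)@f,x[2]],0),end=" | ")
    print()
```

```text
tips 11.0
284 300 tool [-14. -16.  38.] kiln [-28.  -7. 355.] | 284 312 tool [-18. -10.  47.] kiln [-34.   2. 350.] | 284 320 tool [-22.  -5.  54.] kiln [-38.   9. 345.] | 284 340 tool [ 4.  6. -4.] kiln [-54. -42. 383.] | 284 350 tool [ 3. 11. -2.] kiln [-59. -39. 381.] | 
286 300 tool [-16. -17.  40.] kiln [-28.  -5. 355.] | 286 312 tool [-20. -10.  48.] kiln [-34.   4. 350.] | 286 320 tool [  9.  -4. -17.] kiln [-46. -53. 391.] | 286 340 tool [ 10.   5. -18.] kiln [-55. -53. 392.] | 286 350 tool [ 2. 11. -1.] kiln [-59. -37. 381.] | 
288 300 tool [-18. -17.  39.] kiln [-28.  -3. 356.] | 288 312 tool [  9.  -7. -20.] kiln [-43. -55. 393.] | 288 320 tool [  9.  -4. -20.] kiln [-46. -55. 393.] | 288 340 tool [ 10.   5. -20.] kiln [-55. -54. 394.] | 288 350 tool [ 0. 11. -0.] kiln [-59. -36. 381.] | 
290 300 tool [-19. -17.  40.] kiln [-28.  -2. 356.] | 290 312 tool [ 10.  -7. -23.] kiln [-43. -57. 395.] | 290 320 tool [ 10.  -4. -22.] kiln [-47. -56. 395.] | 290 340 tool [  9.   5. -21.] kiln [-55. -55. 395.] | 290 350 tool [ 10.   9. -22.] kiln [-60. -55. 395.] | 
294 300 tool [  9.
[... 364 characters left out ...]
 320 tool [  9.  -3. -31.] kiln [-47. -61. 403.] | 300 340 tool [  9.   5. -31.] kiln [-55. -59. 403.] | 300 350 tool [ 10.   9. -32.] kiln [-59. -60. 404.] | 
310 300 tool [  9. -11. -40.] kiln [-40. -66. 411.] | 310 312 tool [ 10.  -6. -41.] kiln [-45. -66. 411.] | 310 320 tool [  9.  -3. -40.] kiln [-48. -65. 411.] | 310 340 tool [  9.   5. -40.] kiln [-55. -64. 411.] | 310 350 tool [  9.   8. -40.] kiln [-59. -64. 411.] | 
330 300 tool [  9. -10. -55.] kiln [-42. -74. 424.] | 330 312 tool [ 10.  -6. -56.] kiln [-46. -74. 424.] | 330 320 tool [ 10.  -3. -56.] kiln [-49. -74. 425.] | 330 340 tool [ 10.   4. -56.] kiln [-56. -73. 424.] | 330 350 tool [  9.   8. -56.] kiln [-59. -72. 424.] |
```

```bash
python3 -m creep '[[[0,0.5,-0.4],0,0],[[0,0,0],0,0]]' >/dev/null;  python3 lidang.py;  python3 -m creep '[[[0,0,-0.4],0,0],[[0,0,0],0,0]]' >/dev/null;  python3 lidang.py;python3 -m creep '[[[0,0,-0.4],0,0],[[0,0,0],0,0]]' >/dev/null;  python3 lidang.py
```

```text
3054 bar top [-54.  -72.4 383.1]
lid 0.816 resid 0.1
tip [-53.2 -30.7 366.8] F [ 0.4  0.  -0.7]
2917 bar top [-54.  -72.7 383.1]
lid 0.816 resid 0.1
tip [-52.8 -30.4 363.1] F [0.2 0.4 0.8]
2936 bar top [-55.7 -71.3 381.7]
lid 0.809 resid 0.1
tip [-53.5 -29.7 361.1] F [-2.4  3.7  5.6]
```

```bash
python3 -m creep '[[[0,0.4,-0.4],0,0],[[-0.1,0.7,-0.7],0,0],[[-0.1,0.7,-0.7],0,0],[[0,0.6,-0.6],0,0]]' >/dev/null;  python3 lidang.py;python3 st.py|head -1;   python3 -m creep '[[[-0.1,0.6,-0.7],0,0],[[-0.1,0.6,-0.7],0,0],[[0,0.6,-0.8],0,0]]' >/dev/null;  python3 lidang.py
```

```text
2984 bar top [-80.  -71.1 358.9]
lid 0.696 resid 0.0
tip [-78.1 -28.9 338.2] F [-3.2  5.1  7.6]
t 25.9333 q [-0.13 -0.15  1.76  0.08  1.01 -1.7 ] pos [551.1  68.3 346. ] F [-0.9  5.2  5.6] gap 0.5
3041 bar top [-98.9 -72.6 337. ]
lid 0.6 resid 0.1
tip [-96.1 -28.6 316.5] F [-1.4  5.7  6.8]
```

```bash
python3 -m creep '[[[-0.1,0.6,-0.8],0,0],[[0,0.6,-0.8],0,0],[[-0.1,0.6,-0.8],0,0],[[0,0.5,-0.9],0,0],[[0,0.5,-0.9],0,0]]' >/dev/null;  python3 lidang.py;  python3 -m creep '[[[-0.1,0.5,-0.9],0,0],[[0,0.4,-0.9],0,0],[[-0.1,0.4,-0.9],0,0],[[0,0.4,-0.9],0,0]]' >/dev/null;  python3 lidang.py
```

```text
3026 bar top [-129.1  -73.8  290.4]
lid 0.412 resid 0.0
tip [-123.5  -30.   270.4] F [-0.6  1.3  3.7]
3025 bar top [-145.3  -72.5  254.1]
lid 0.279 resid 0.3
tip [-140.1  -30.3  234.4] F [-0.2 -0.7  1.6]
```

```bash
python3 -m creep '[[[0,0.5,-0.8],0,0],[[0,0.5,-0.8],0,0],[[0,0.3,-0.8],0,0],[[0,0.3,-0.8],0,0],[[0,0.2,-0.7],0,0]]' >/dev/null;  python3 lidang.py;  python3 -m creep '[[[0,0.1,-0.6],0,0],[[0,0.1,-0.5],0,0],[[0,0.1,-0.4],0,0],[[0,0,-0.4],0,0],[[0,0,-0.4],0,0]]' >/dev/null;  python3 lidang.py
```

```text
3159 bar top [-156.2  -71.3  215.1]
lid 0.143 resid 0.1
tip [-158.3  -28.5  195.5] F [-0.6 -0.7  0.7]
3217 bar top [-160.1  -70.2  193.1]
lid 0.068 resid 0.2
tip [-160.9  -27.8  173.5] F [0.4 1.4 1.9]
```

```bash
python3 -m creep '[[[0,0,-0.4],0,0],[[0,0,-0.4],0,0],[[0,0,-0.3],0,0],[[0,0,-0.3],0,0],[[0,0,-0.2],0,0]]' >/dev/null;  python3 lidang.py;  python3 -m creep '[[[0,0,-0.2],0,0],[[0,0,-0.2],0,0],[[0,0,0],0,0]]' >/dev/null;  python3 lidang.py; python3 -m creep '[[[0,0,-0.2],0,0],[[0,0,0],0,0]]' >/dev/null;  python3 lidang.py
```

```text
3192 bar top [-161.7  -71.7  177. ]
lid 0.013 resid 0.0
tip [-160.8  -28.1  157.1] F [0.  0.3 0. ]
3197 bar top [-162.1  -68.7  173. ]
lid 0.0 resid 0.1
tip [-160.8  -28.2  153.2] F [-0.2  0.2  0.4]
3220 bar top [-162.1  -69.3  173. ]
lid 0.0 resid 0.1
tip [-160.8  -27.6  152.4] F [-3.5 -0.4  6.9]
```

```bash
python3 -m creep '[[[0,0,-0.1],0,0],[[0,0,0],0,0],[[0,0,1],0,0],[[0,0,3],0,0],[[0,0,4],0,0]]' >/dev/null;  python3 -m creep '[[[0,0,4],0,0],[[0,0,4],0,0],[[0,0,0],0,0]]' >/dev/null; python3 st.py
python3 - <<'E'
from plan import *
print("approach kx-175:",np.r_[S-175*e+99*f].round(1))
for th in(1.,.9,.8,.7,.6,.5,.4,.3,.2,.1,.05,0,-.03):
    s=110;x=-172-s*np.cos(th)+27.5*np.sin(th);z=188+s*np.sin(th)+27.5*np.cos(th)-10-10.5
    print(th,round(x,1),np.r_[S+x*e+99*f,z].round(1))
E
python3 - <<'E'
from plan import *
o=ctrl.get_obs();im,d=ctrl.grab_frame("wrist");save("w12",im)
im2,d2=ctrl.grab_frame("top");save("t12",im2[130:300,200:420].repeat(3,0).repeat(3,1))
P=px2w("top",*np.meshgrid(np.arange(640),np.arange(480)),d2)
K=np.stack([(P[...,:2]-S)@e,(P[...,:2]-S)@f,P[...,2]],-1)
m=(d2>0)&(K[...,0]<-165)&(K[...,0]>-300)&(abs(K[...,1]-95)<30)&(K[...,2]>190)&(K[...,2]<310);q=K[m]
print(len(q));print(q[np.argsort(q[:,0])][::max(1,len(q)//15)].round(0).tolist())
E
```

```text
t 29.6667 q [ 0.11 -0.11  1.76 -0.06  0.94 -1.41] pos [548.9 150.4 331.2] F [ 0.6 -0.4  1.4] gap 0.7
tilt 31.5 lean az -179.6 jaw az 88.7 jaw slope 1.1 az_x 178.1
approach kx-175: [675.4 176.2]
1.0 -208.3 [672.2 209.3 274.9]
0.9 -218.8 [671.2 219.8 270.8]
0.8 -228.9 [670.2 229.8 265.6]
0.7 -238.4 [669.3 239.3 259.4]
0.6 -247.3 [668.4 248.1 252.3]
0.5 -255.3 [667.7 256.2 244.4]
0.4 -262.6 [667.  263.4 235.7]
0.3 -269.0 [666.4 269.7 226.3]
0.2 -274.3 [665.8 275.1 216.3]
0.1 -278.7 [665.4 279.4 205.8]
0.05 -280.5 [665.3 281.2 200.5]
0 -282.0 [665.1 282.7 195. ]
-0.03 -282.8 [665.  283.5 191.7]
238
[[-229.0, 98.0, 293.0], [-223.0, 91.0, 297.0], [-218.0, 94.0, 296.0], [-213.0, 89.0, 283.0], [-209.0, 90.0, 275.0], [-205.0, 86.0, 257.0], [-201.0, 95.0, 263.0], [-196.0, 93.0, 260.0], [-191.0, 87.0, 241.0], [-188.0, 96.0, 245.0], [-184.0, 80.0, 198.0], [-181.0, 99.0, 217.0], [-177.0, 80.0, 194.0], [-174.0, 102.0, 206.0], [-171.0, 81.0, 198.0], [-168.0, 81.0, 200.0]]
```

View pics/w12.png

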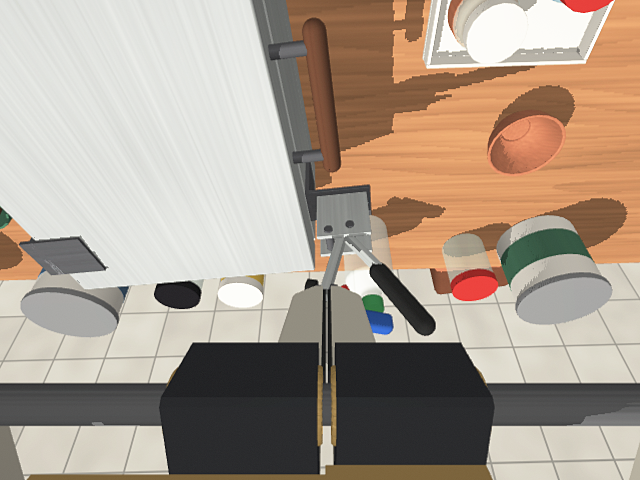

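```bash
python3 -m creep '[[[3.1,0.9,0],0,0],[[3.1,0.9,0],0,0],[[3.1,0.9,0],0,0],[[3.1,0.8,0],0,0],[[0,0,-2],0,0]]' >/dev/null;  python3 -m creep '[[[0,0,-2],0,0],[[0,0.5,-0.6],0,0],[[0,0.6,-0.3],0,0],[[0,0,0],0,0]]' >/dev/null; python3 st.py
cat > cl.py <<'E'
from plan import *
import sys
o=ctrl.get_obs();im2,d2=ctrl.grab_frame("top");P=px2w("top",*np.meshgrid(np.arange(640),np.arange(480)),d2)
im,d=ctrl.grab_frame("wrist");save(sys.argv[1],im)
t=o["position"];k=[(t[:2]-S)@e,(t[:2]-S)@f,t[2]];print("TCP kiln",np.round(k,1),"F",o["contact_force"].round(1))
Q=px2w("wrist",*np.meshgrid(np.arange(640),np.arange(480)),d,o);K=np.stack([(Q[...,:2]-S)@e,(Q[...,:2]-S)@f,Q[...,2]],-1)
m=(d>0)&(im.max(2)<60)&(K[...,0]<-195)&(K[...,0]>-310)&(abs(K[...,1]-95)<25)&(K[...,2]>170)&(K[...,2]<305);m[342:]=False
q=K[m]
if len(q)>20:
    c=q.mean(0);v=np.linalg.svd(q-c,full_matrices=False)[2][0];v*=-np.sign(v[0]);print("grip px",len(q),c.round(0),"angle",np.arctan2(v[2],-v[0]).round(3),"x",np.percentile(q[:,0],[1,99]).round(0),"z",np.percentile(q[:,2],[1,99]).round(0))
E
python3 cl.py w13
```

```text
t 30.5167 q [ 0.17  0.18  1.6  -0.11  0.84 -1.32] pos [667.8 196.9 269.3] F [-0.1  0.   0.5] gap 0.3
tilt 30.4 lean az -179.7 jaw az 88.7 jaw slope 0.9 az_x 178.2
TCP kiln [-196.3   93.4  269.3] F [-0.1  0.   0.5]
grip px 3705 [-213.   87.  270.] angle 1.092 x [-230. -196.] z [233. 294.]
```

View pics/w13.png

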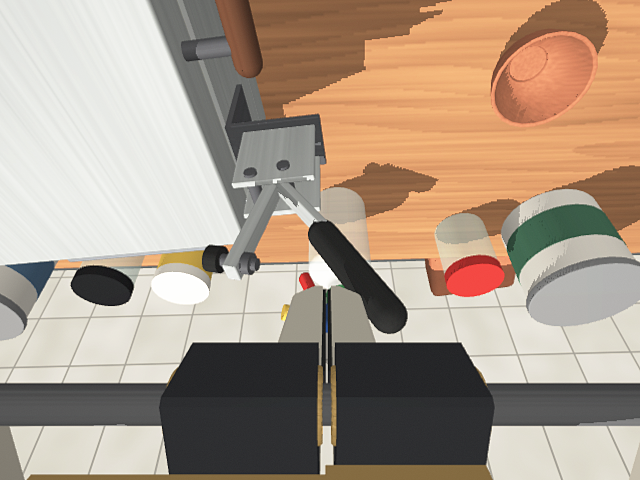

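```bash
python3 -m creep '[[[0.8,0,0.8],0,0],[[0,0.5,0],0,0],[[0,0.6,-0.1],0,0],[[0,0,0],0,0]]' >/dev/null; python3 cl.py w14;  python3 -m creep '[[[0,0.6,-0.2],0,0],[[0,0.6,-0.3],0,0],[[0,0.6,-0.3],0,0],[[0,0,0],0,0]]' >/dev/null; python3 cl.py w15
```

```text
TCP kiln [-206.6  103.1  278.7] F [ 0.3  0.6 -0.5]
grip px 3477 [-213.   88.  271.] angle 1.091 x [-231. -195.] z [235. 300.]
TCP kiln [-224.6  104.4  268.8] F [-0.2 -0.4  0.3]
grip px 3934 [-222.   88.  261.] angle 0.931 x [-246. -196.] z [229. 301.]
```

View pics/w15.png

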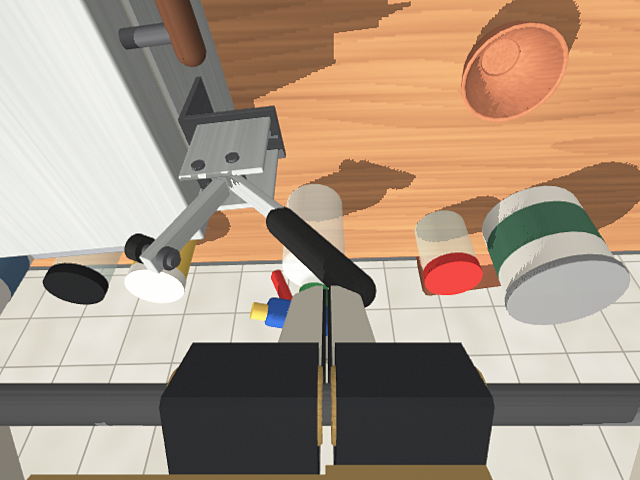

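```bash
python3 -m creep '[[[0,0.5,-0.4],0,0],[[-0.1,0.5,-0.5],0,0],[[-0.1,0.6,-0.5],0,0],[[0,0.6,-0.5],0,0],[[-0.1,0.5,-0.5],0,0]]' >/dev/null; python3 cl.py w16;  python3 -m creep '[[[0,0.5,-0.6],0,0],[[0,0.4,-0.6],0,0],[[-0.1,0.4,-0.7],0,0],[[0,0.4,-0.7],0,0],[[0,0,0],0,0]]' >/dev/null; python3 cl.py w17
```

```text
TCP kiln [-251.   104.6  245.2] F [-0.6 -2.2  0.8]
grip px 4043 [-240.   89.  242.] angle 0.622 x [-270. -206.] z [218. 284.]
TCP kiln [-268.3  104.4  217.6] F [-0.2 -0.6  0.1]
grip px 3687 [-254.   87.  218.] angle 0.372 x [-286. -214.] z [202. 257.]
```

View pics/w17.png

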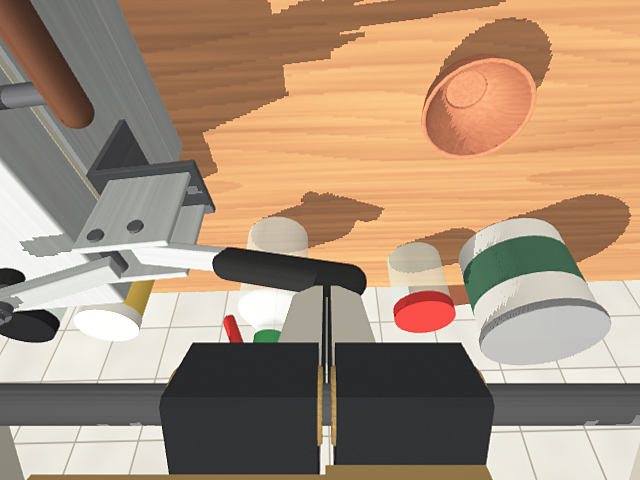

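```bash
python3 -m creep '[[[0,0.2,-0.5],0,0],[[0,0.2,-0.5],0,0],[[0,0.1,-0.5],0,0],[[0,0,-0.4],0,0],[[0,0,0],0,0]]' >/dev/null; python3 cl.py w18;  python3 -m creep '[[[0,0,-0.3],0,0],[[0,0,-0.3],0,0],[[0,0,0],0,0]]' >/dev/null; python3 cl.py w19; python3 -m creep '[[[0,0,-0.3],0,0],[[0,0,0],0,0]]' >/dev/null; python3 cl.py w20
```

```text
TCP kiln [-272.6  105.2  199.7] F [ 0.2 -0.5  0.8]
grip px 3971 [-257.   87.  204.] angle 0.198 x [-290. -217.] z [194. 240.]
TCP kiln [-272.5  105.5  194.5] F [-0.9  0.5  0.9]
grip px 4077 [-257.   87.  201.] angle 0.141 x [-290. -217.] z [191. 236.]
TCP kiln [-272.5  106.1  194. ] F [-5.6 -2.4  8.4]
grip px 4142 [-257.   88.  200.] angle 0.141 x [-290. -217.] z [191. 236.]
```

View pics/w20.png

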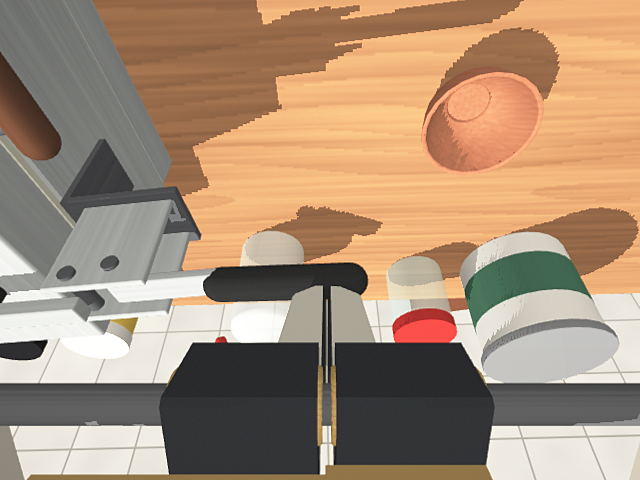

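```bash
python3 -m creep '[[[0,0,-0.3],0,0],[[0,0,0],0,0]]' >/dev/null; python3 cl.py w21; python3 -m creep '[[[0,0,0.5],0,0],[[0,0,2],0,0],[[0,0,4],0,0],[[0,0,4],0,0],[[0,0,4],0,0]]' >/dev/null; python3 -m creep '[[[-2,0,4],0,0],[[-3,2,2],0,0],[[-3,3,0],0,0],[[-3,3,0],0,0],[[0,0,0],0,0]]' >/dev/null; python3 cl.py w22
python3 - <<'E'
from plan import *
im,d2=ctrl.grab_frame("top");save("t22",im[130:300,180:420].repeat(3,0).repeat(3,1))
P=px2w("top",*np.meshgrid(np.arange(640),np.arange(480)),d2);K=np.stack([(P[...,:2]-S)@e,(P[...,:2]-S)@f,P[...,2]],-1)
m=(d2>0)&(K[...,0]<-190)&(K[...,0]>-310)&(abs(K[...,1]-95)<30)&(K[...,2]>150)&(K[...,2]<310);q=K[m];print("handle",len(q),np.percentile(q,[2,50,98],axis=0).round(0).tolist(), np.polyfit(q[:,0],q[:,2],1) if len(q)>9 else "")
l=(d2>0)&(abs(K[...,0])<100)&(abs(K[...,1])<120);q=K[l];print("lid z",np.percentile(q[:,2],[5,50,95]).round(1),np.polyfit(q[:,0],q[:,2],1).round(4))
im,_=ctrl.grab_frame("scene");save("s22",im)
E
```

```text
TCP kiln [-272.5  106.4  193.6] F [-13.2  -3.6  18.8]
grip px 4162 [-257.   87.  200.] angle 0.139 x [-290. -217.] z [191. 236.]
TCP kiln [-366.9    1.9  392.4] F [ 0.9 -0.8 -0. ]
grip px 1128 [-258.   89.  202.] angle 0.056 x [-294. -220.] z [194. 207.]
handle 235 [[-287.0, 86.0, 190.0], [-239.0, 93.0, 201.0], [-192.0, 102.0, 210.0]] [-9.96620485e-02  1.76703973e+02]
lid z [179.7 185.  190.4] [4.000000e-04 1.850964e+02]
```

View pics/w22.png

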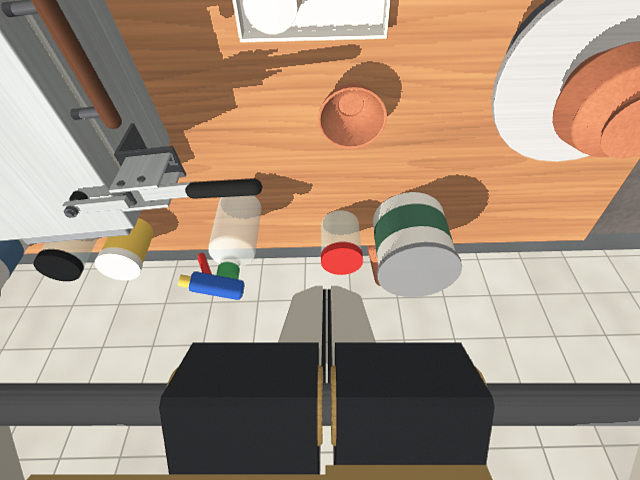

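View pics/s22.png

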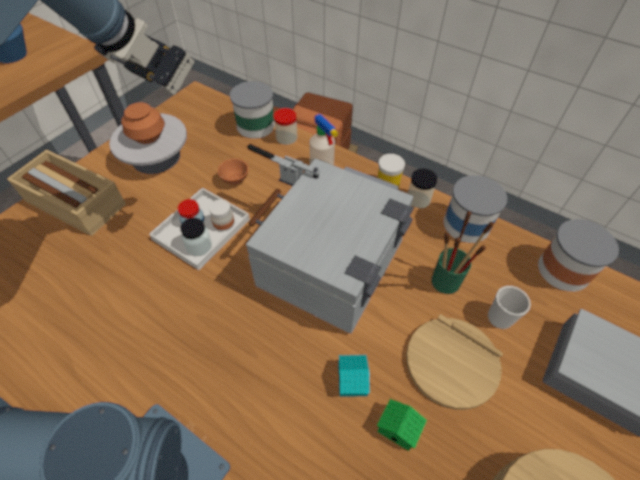

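Run:
```python
from plan import *
o=ctrl.get_obs();im,d=ctrl.grab_frame("wrist")
Q=px2w("wrist",*np.meshgrid(np.arange(640),np.arange(480)),d,o);K=np.stack([(Q[...,:2]-S)@e,(Q[...,:2]-S)@f,Q[...,2]],-1)
m=(d>0)&(im.max(2)<60)&(K[...,0]<-220)&(K[...,0]>-300)&(abs(K[...,1]-95)<15)&(K[...,2]>170)&(K[...,2]<230);q=K[m]
for x in range(-295,-220,10):
    s=q[(q[:,0]>=x)&(q[:,0]<x+10)]
    if len(s):print(x,len(s),"z",np.percentile(s[:,2],[5,50,95]).round(1),"y",np.percentile(s[:,1],[5,95]).round(1))
```

```text
-295 109 z [197.2 202.4 206. ] y [87.2 97.1]
-285 163 z [197.1 204.2 206.4] y [86.2 97.8]
-275 152 z [197.2 203.7 206.1] y [86.4 97.8]
-265 157 z [196.3 203.1 205.1] y [86.4 97.7]
-255 152 z [196.  202.3 204.7] y [86.4 97.5]
-245 154 z [194.8 201.7 204. ] y [86.3 97.5]
-235 153 z [194.1 201.  203.2] y [86.2 97.5]
-225 71 z [194.6 200.3 202.5] y [86. 98.]
```

```bash
python3 -c "
from cell import ctrl
print(ctrl.get_obs()['time'],ctrl.finish_job())"
```

```text
the job is handed in; nothing more can be done
35.0 None
```

The job is handed in at 35.0 s: the house is on the kiln shelf, the lid is shut and the clamp is pressed down.

- **Tilting the tool:** the moves only allow a turn about the vertical. I over-reached in free space until the tool leaned about 39°; the wrist joint's limit brought that down to 31° while I gripped the house across its gables.
- **House:** I lowered it onto the shelf in 1 mm steps with about 5 N of contact, then let go. The picture afterwards showed it upright, about 2 mm from the middle, with the ridge at 139 mm, as it should be. I could not look at it again once the lid was shut.
- **Lid:** I pushed it down by its bar at about 0.4 rad/s, slower at the end. It measured 0.00 rad, with the top level at 185 mm.
- **Clamp:** I pressed it until it stopped moving under about 19 N. The grip then measured within 1 mm of its pressed-down height.
- **Surroundings:** the last scene picture shows everything else where it was, and the arm stands clear.

**What disagreed:**
- The closed fingertips touched about 20 mm higher than the stated 11 mm offset implies. My first pushes on the bar missed or only brushed it; the lid did not move and I corrected by feel.
- The grip looks tilted by 0.06 rad. It showed about the same extra angle (0.09 rad) when the clamp was open, so I took it as the shape of the handle.

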